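Unscrew the tested lamp and bed it in the last tray pocket

ROBOT

A 6-joint arm with a two-finger parallel gripper is mounted at the origin on a cart in front of the work surface, level with it; the furniture and walls round the work are solid. World frame = base frame: x ahead of the robot, y to its left, z up, the work surface at z = 0. Lengths are in m, angles in rad, forces in N, time in s.
With the tool pointing down it reaches from about 0.35 to 0.85 m from the base axis. Payload 8.1 kg.
Tool frame: the origin (TCP) lies at the very end of the fingers, on their centre line; the grasp point (between the pads) lies 19 mm behind it (grasp_offset is the distance from the TCP to the grasp point, in m); z points along the fingers, y is the direction in which the jaws open and shut (so a half turn about z gives the same grasp; the last joint's range is limited). The gripper opens to 93 mm and grips with 3 to 60 N. Pads are 15 mm wide; open, the fingers measure 128 mm over their backs; the gripper's body (75 mm by 188 mm) begins 65 mm behind the grasp point.
Start: joints at [-1.287, 0.13, 1.488, -0, 1.523, -0.085], TCP at [0.216, -0.56, 0.185] pointing down, gripper open.
Joint ranges: [-2.96, 2.96], [-0.89, 2.26], [0.02, 2.5], [-1.34, 4.48], [0, 2.73], [-2.66, 2.66]. Speed limits (rad/s): [2.39, 2.39, 2.79, 3.14, 3.14, 3.14].

INTERFACE

Orientations are given as a rotation vector (axis times angle).
In Python, from plant import read_state, read_camera, close_job, search_frame, masks_of, grasp_offset gives the robot as it stands.
- The arm moves only by the tool drive_tool, never from a script. Its argument "plan" is a list of rows, each an object with "claw": the closure, from 0 (fully open) to 1 (shut); "linear": the shift along the tool's x, y, z in cm, a list of three; "angular": the turn, a rotation vector about the tool's x, y, z in degrees, a list of three. In form: [{"claw": claw, "linear": [tx, ty, tz], "angular": [ax, ay, az]}, ...]. A call has 1 to 12 rows; each row shifts and turns the commanded pose from where the row before left it, along the tool's axes as they then stand; what a row does not reach is not made up. A row lasts 1/8 s, in which the tool goes at most 62.5 mm and 10.7 degrees, less where a joint would pass 70% of its speed; a pose out of reach is approached as far as the arm can. A call is refused whole if a number of a shift passes 6.25 or a number of a turn 10.7, either way. A call with a gripper value outside its range is refused whole. The fingers move at their own pace and stop on an object; "newtons" is the grip in N (left out, the last holds). Time passes only in rows, so rows that do not move let the fingers close. It gives the time, the measured TCP pose, the force and the opening at its end, in the units of the state.
- read_state(): the state, without advancing time (a new reading comes with each control period).
- read_camera(name): name is "side" or "top"; returns a dict with "pixels" (384x512x3 uint8, red, green, blue), "K" (3x3 intrinsics, pixels), "xyz" and "attitude" of the camera in the world. Camera axes: x right, y up, looking along -z (the intrinsics and any distortion apply to the point x, -y, -z); pixel columns grow to the right and rows downward; lengths in m; the calibration is good to about 2 mm. A picture is of the moment at which its call begins. There is no depth.
- close_job(): hands the job in, once; it reports no verdict.
Trained networks look in a picture, given as the dict that the camera call returned (one of the last four; its "shot" number tells which), for a name from the list of things; names that differ only in an ending like _2 or _b are one class to them, and where a whole thing is asked for, a point or a joint stands for the part that bears it (a point fixed in the world has none). Each returns a list of dicts, best first, with "p" (0 to 1); they miss things now and then, are a little off and sometimes report something else, mostly with a low value. They report only what shows in the picture. A call takes as long as a camera call. They do not tell look-alikes from the thing itself.
- search_frame(picture, label): "at" ([x, y, z] in m, in world coordinates, good to about 4 mm: the middle of the surface that is visible of it).
- masks_of(picture, label): "mask" (384x512 bool, what is visible of it).
The state is a dict: "t": time; "q": joint angles; "dq": joint speeds; "joint_torque": joint torques, N m; "tool_pos": TCP position; "orientation": TCP orientation; "force": force on the tool from outside, world axes, zero at the start; "wrist_torque": the same for the moment, N m; "opening": finger opening in m.
Only numpy, scipy, OpenCV 4.12 (cv2) and the standard library are available. Lean on these libraries where they do the work, as an engineer would, in place of code of your own. Each camera call takes 0.05 s, during which the arm holds its last target.

TASK

The lamp on the tester has passed: unscrew it from the slanted lampholder (anticlockwise, regripping as you need, until it lifts free) and set it upright, cap down, into the one empty pocket of the pulp tray. Lower it gently, so that it is neither dropped nor pressed hard on the tray, leave it fully bedded, and do not disturb the other five lamps.

Things in the scene. Friction and masses are not known exactly. Their poses are not given: they have to be found in the camera images.
- lamp_mid (a point): Lamp under test: opal white globe lamp, 45 mm wide, 80.5 mm long, 40 to 75 g. The point is on its axis, mid-way along a straight band (12 mm long, 45 mm wide) between two half-balls: grip it here. z runs from cap to crown: crown 28.5 mm beyond the point, cap tip 52 mm behind. At the start it leans about 30 degrees towards the robot.
- lamp: The same lamp, origin at its cap tip, z towards the crown. From the tip: aluminium quick-turn cap (16 mm core, 20 mm long), neck 24 mm wide at 20 to 28 mm, then the globe. Two opposite thread lugs, 3 to 6 mm from the tip and 23.5 mm over both, lie along its x axis. Unscrewing takes 1.65 to 2.0 rad from the start; 0.3 rad farther is a stop. It turns easily and does not rise.
- tester: Grey tester box, fixed to the bench left or right of the tray: 170 mm wide, 150 mm deep, 48 mm high in front, 118 mm behind. The origin is the middle of its sloping top face, z square to that face: 25 degrees from vertical, leaning to the box's front, which roughly faces the robot.
- socket (a point): Centre of the mouth of the white lampholder (36 mm across) on the tester, 28 mm out from the sloping face; axes as the tester's. The screwed-in lamp is roughly in line (up to 5 degrees of play), lamp_mid 26 mm above. It lifts free along z when turned anticlockwise (seen from the crown) until lamp x and socket x are parallel, either way round, within 0.2 rad; no pull frees it before.
- tray: Grey-brown moulded pulp tray, fixed to the bench, 198 x 286 mm, 44 mm high, origin under its centre, z up, 2 x 3 pockets at 88 mm pitch (rows of three along y).
- pocket (a point): Centre of the mouth of the one empty pocket (which one varies), level with the tray's top, z up. A conical dimple, 42 mm wide at the top, 33 mm below, over a 32 mm well, 36 mm deep, for the cap; the globe beds on the cone. Bedded, lamp_mid is 16 mm above this point, so fingertips may be at most 14 mm below lamp_mid. Neighbouring lamps are 88 mm away.
- lamp_1_mid (a point): lamp_1 stands cap down in one of the tray's other pockets, same shape and size as the lamp under test; this point lies at its band's mid-height. Leave it where it is.
- lamp_2_mid (a point): lamp_2 stands cap down in one of the tray's other pockets, same shape and size as the lamp under test; this point lies at its band's mid-height. Leave it where it is.
- lamp_3_mid (a point): lamp_3 stands cap down in one of the tray's other pockets, same shape and size as the lamp under test; this point lies at its band's mid-height. Leave it where it is.
- lamp_4_mid (a point): lamp_4 stands cap down in one of the tray's other pockets, same shape and size as the lamp under test; this point lies at its band's mid-height. Leave it where it is.
- lamp_5_mid (a point): lamp_5 stands cap down in one of the tray's other pockets, same shape and size as the lamp under test; this point lies at its band's mid-height. Leave it where it is.
Not all that is in view belongs to the job. What is shaped like the lamp but orange or red is not meant.

How it is judged:
By the outcome, as a careful person would: the job done as asked, in the order asked, and still so for the second after the job is handed in, with the robot touching nothing.
It also fails if it takes over 61 s, if anything falls off the work surface, if the arm or the gripper's body presses on something with over 40 N, if the wrist force passes 120 N, or if a joint passes its speed limit or range.

## Working session

There is one attempt and no reset: what is moved stays moved. The work goes in short steps, Python scripts to look and compute and a tool call to move; the robot and the scene stay as the last step left them, time stands still between calls to the robot, and variables do not carry over. Pictures are saved under pics/ and viewed, and the job is handed in when it is done.

Besides the shell and the picture viewer there is one more tool, called as a command line: name --argument value ..., lists and objects as JSON in quotes. drive_tool: Moves the arm, as the interface text tells. Its arguments: {"type":"object","properties":{"plan":{"type":"array"},"newtons":{"type":"number"}},"required":["plan"]}

```bash
ls; mkdir -p pics; python3 - <<'E'
from plant import *
import cv2,pickle
s=read_state();print(s, grasp_offset)
d={}
for n in("side","top"):
    c=read_camera(n);d[n]=c
    print(n,c["K"],c["xyz"],c["attitude"],[k for k in c])
    cv2.imwrite(f"pics/{n}0.png",c["pixels"][:,:,::-1])
    for l in("lamp_mid","lamp","tester","socket","tray","pocket","lamp_1_mid"):
        r=search_frame(c,l)
        print(n,l,[(round(float(x["p"]),2),[round(float(v),4) for v in x["at"]]) for x in r][:8])
pickle.dump(d,open("c0.pkl","wb"))
print(read_state()["t"])
E
```

```text
pics
{'t': 0.0, 'q': array([-1.28739178e+00,  1.31164822e-01,  1.48927669e+00, -2.79627120e-06,
        1.52300318e+00, -8.54018494e-02]), 'dq': array([ 0.0002018 , -0.00186572, -0.00023843,  0.00068536, -0.00057728,
        0.00050186]), 'joint_torque': array([-3.27478392e-04, -5.59833348e+01, -4.91770720e+01,  7.66608864e-02,
        3.54660605e-02, -1.39716312e-04]), 'tool_pos': array([ 0.21614171, -0.55903511,  0.18358675]), 'orientation': array([-3.08651813e+00, -5.75704399e-01,  2.91736581e-04]), 'force': array([ 0.38112944,  0.40828719, -0.45323145]), 'wrist_torque': array([ 0.01303546, -0.07015752,  0.05773886]), 'opening': 0.09297350310520723} 0.0188
side [[391.51660494   0.         247.71933491]
 [  0.         391.51660494 184.55814991]
 [  0.           0.           1.        ]] [0.2874272  0.84076649 0.59806137] [ 0.1262768  -1.44240347 -2.5594278 ] ['pixels', 'K', 'xyz', 'attitude', 'shot']
side lamp_mid [(0.78, [0.3508, 0.3043, 0.0322]), (0.59, [0.4885, 0.3575, 0.0346])]
side lamp [(0.75, [0.3471, 0.299, 0.0328])]
side tester [(0.84, [0.5337, 0.2006, 0.0726])]
side socke
[... 299 characters left out ...]
176 0.9687242 ] [ 0.0409737  -0.02433041 -1.57122724] ['pixels', 'K', 'xyz', 'attitude', 'shot']
top lamp_mid [(0.75, [0.5078, 0.1644, 0.1518]), (0.67, [0.3486, 0.2848, 0.0371]), (0.63, [0.4922, 0.3461, 0.0383])]
top lamp [(0.83, [0.3521, 0.2852, 0.0382]), (0.64, [0.5064, 0.1558, 0.1478]), (0.64, [0.4974, 0.3421, 0.0344])]
top tester [(0.75, [0.5415, 0.1452, 0.0911]), (0.74, [0.5063, 0.1626, 0.1522])]
top socket [(0.84, [0.5384, 0.1459, 0.0914])]
top tray [(0.55, [0.5412, -0.1633, 0.0472]), (0.32, [0.5949, -0.1522, 0.0811]), (0.28, [0.5392, 0.1457, 0.0919])]
top pocket []
top lamp_1_mid [(0.6, [0.5007, -0.0748, 0.084]), (0.51, [0.5945, -0.1529, 0.0793]), (0.16, [0.5064, 0.1583, 0.1462])]
0.8
```

View pics/side0.png

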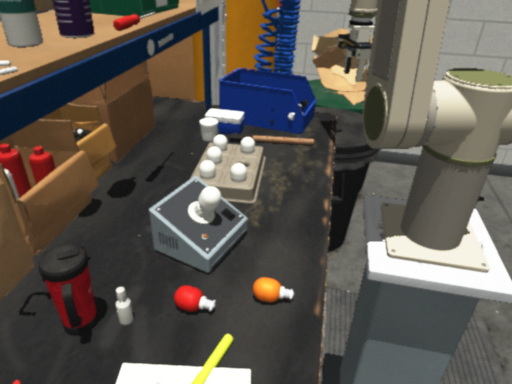

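View pics/top0.png

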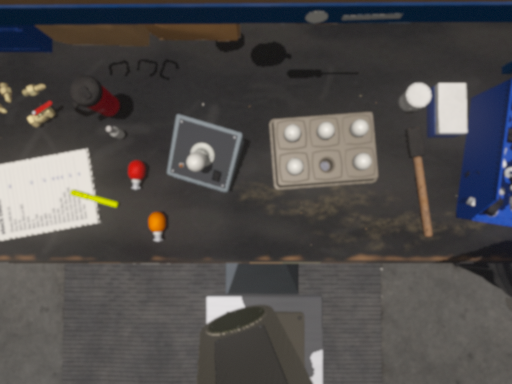

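Look-alikes (top view): red lamp (137,170), orange lamp (157,222), tray lamps (292,132), (326,129), (360,127), (295,166), (363,161). The one on the tester is the white globe at (197,162). The empty pocket looks to be (326,165). Next are close crops of both.

```bash
python3 - <<'E'
import cv2,pickle,numpy as np
d=pickle.load(open("c0.pkl","rb"))
t=d["top"]["pixels"][:,:,::-1];s=d["side"]["pixels"][:,:,::-1]
a=cv2.resize(t[105:200,155:255],None,fx=6,fy=6,interpolation=2)
b=cv2.resize(t[100:200,260:390],None,fx=6,fy=6,interpolation=2)
c=cv2.resize(s[170:275,140:255],None,fx=6,fy=5.7 and 6 if False else 5.5,interpolation=2) if False else cv2.resize(s[170:270,140:255],None,fx=6,fy=6,interpolation=2)
e=cv2.resize(s[130:205,190:275],None,fx=8,fy=8,interpolation=2)
for n,i in zip("abce",(a,b,c,e)): cv2.imwrite(f"pics/crop_{n}.png",i)
E
```

```text
(no output)
```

View pics/crop_a.png

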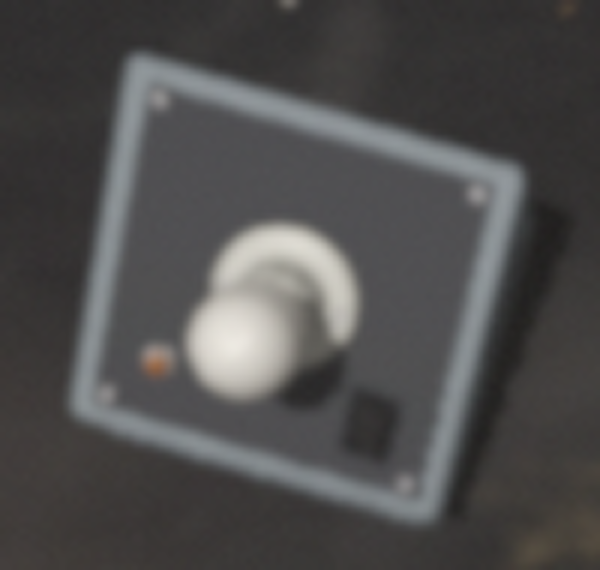

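View pics/crop_b.png

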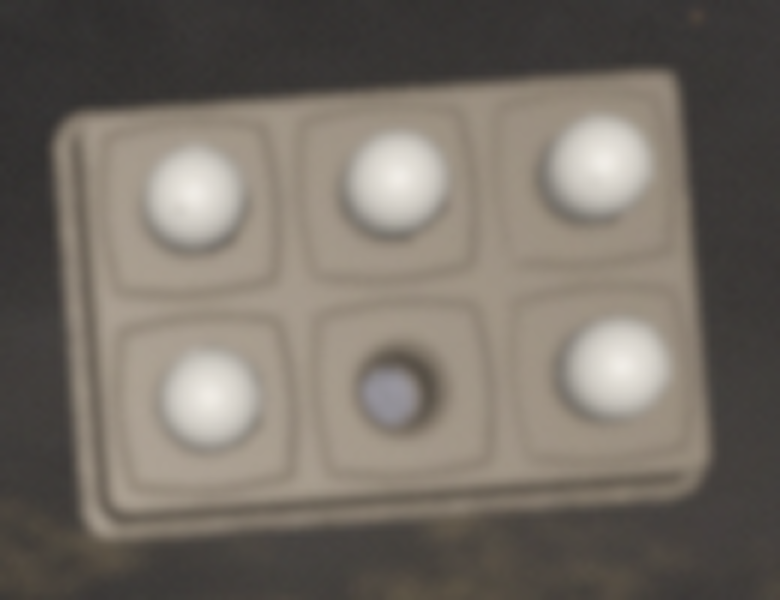

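View pics/crop_c.png

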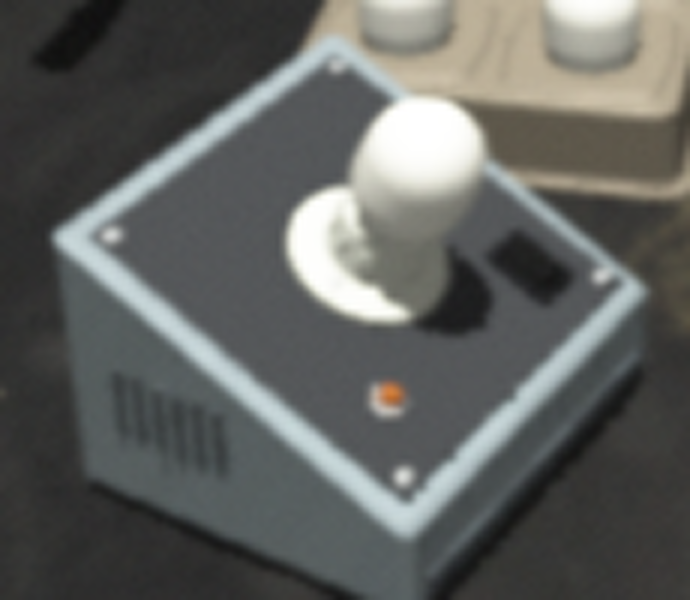

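View pics/crop_e.png

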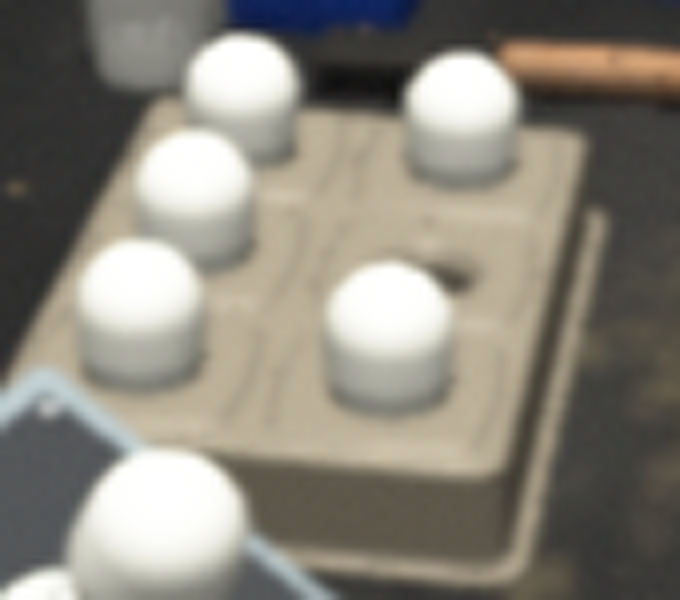

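```bash
cat > fit.py <<'E'
import cv2,pickle,numpy as np
from scipy.optimize import least_squares
from scipy.spatial.transform import Rotation as R
d=pickle.load(open("c0.pkl","rb"))
def proj(c,P):
    P=np.atleast_2d(P);Rm=R.from_rotvec(c["attitude"]).as_matrix()
    q=(P-c["xyz"])@Rm; q=q*[1,-1,-1]; u=q@np.array(c["K"]).T
    return u[:,:2]/u[:,2:]
def ray(c,uv):
    uv=np.atleast_2d(uv).astype(float);h=np.c_[uv,np.ones(len(uv))]@np.linalg.inv(c["K"]).T
    h=h*[1,-1,-1]; w=h@R.from_rotvec(c["attitude"]).as_matrix().T
    return w/np.linalg.norm(w,axis=1)[:,None]
def cr(off,f,pts): return np.array(off)+(np.array(pts,float)+.5)/f-.5
def dist_ray_seg(o,r,A,B):
    # min over segment samples
    s=np.linspace(0,1,41)[:,None]; Q=A+(B-A)*s-o
    m=r@Q.T; return np.sqrt(np.maximum((Q**2).sum(1)[None]-m**2,0)).min(1)
# radial signed residual in m
def capres(c,uv,mid,ax): return dist_ray_seg(c["xyz"],ray(c,uv),mid-.006*ax,mid+.006*ax)-.0225
E
cat > fit0.py <<'E'
from fit import *
T,S=d["top"],d["side"]
tc=cr((155,105),6,[(130,53),(526,165),(435,525),(72,412)])
sc=cr((140,170),6,[(52,235),(335,37),(648,293),(412,535)])
box=np.array([(.075,.085,.118),(.075,-.085,.118),(-.075,-.085,.048),(-.075,.085,.048)])
def tpose(p):
    return R.from_euler('z',p[2]).as_matrix(),np.array([p[0],p[1],0])
def f(p,w=(1,1)):
    M,t=tpose(p);P=box@M.T+t
    return np.r_[((proj(T,P)-tc)*w[0]).ravel(),((proj(S,P)-sc)*w[1]).ravel()]
for w in((1,1),(1,0),(0,1)):
    r=least_squares(f,[.54,.145,-.3],args=(w,));print(w,r.x,np.abs(r.fun).max())
    if w==(1,1): tp=r.x;print(np.round(r.fun,1))
M,t=tpose(tp)
z=M@np.array([-np.sin(np.radians(25.017)),0,np.cos(np.radians(25.017))])
sock=t+[0,0,.083]+.028*z
print("sock",sock,"z",z,"predicted mid",sock+.026*z)
lt=cr((155,105),6,[(186,345),(195,310),(190,370),(210,393),(240,403),(270,395),(215,291)])
ls=cr((140,170),6,[(352,170),(358,140),(380,110),(425,96),(465,110),(484,140),(487,175),(475,215),(360,205)])
def g(p,w=(1,1),k=.02):
    ax=z+p[3]*M[:,1]+p[4]*np.cross(z,M[:,1]);ax/=np.linalg.norm(ax)
    return 1e3*np.r_[w[0]*capres(T,lt,p[:3],ax),w[1]*capres(S,ls,p[:3],ax),k*p[3:]]
for w in((1,1),(1,.1),(.1,1)):
    r=least_squares(g,np.r_[sock+.026*z,0,0],args=(w,));ax=z+r.x[3]*M[:,1]+r.x[4]*np.cross(z,M[:,1]);ax/=np.linalg.norm(ax)
    print("lamp",r.x,"ax",ax,np.abs(r.fun).max())
    if w==(1,1):print(np.round(r.fun,1))
# tray
lc=[(195,197,51,54),(397,183,52,54),(600,166,54,53),(211,398,50,52),(618,368,53,52)]
pos=[(44,88),(44,0),(44,-88),(-44,88),(-44,-88)]
def pts(u,v,a,b): return cr((260,100),6,[(u+a,v),(u-a,v),(u,v+b),(u,v-b)])
pk_s=cr((190,130),8,[(463,272)])
# side contours (left, right, top) of lamps
sl=[((76,310),(204,310),(141,238)),((135,195),(255,195),(195,127)),((185,95),(301,95),(243,32)),((325,330),(453,330),(390,260)),((404,110),(521,110),(463,50))]
def h(p,w=(1,1)):
    M=R.from_euler('z',p[2]).as_matrix();o=[]
    for (x,y),q,s in zip(pos,lc,sl):
        m=M@[x/1e3,y/1e3,0]+[p[0],p[1],.060]; a=np.array([0,0,1.])
        o+=[w[0]*capres(T,pts(*q),m,a),w[1]*capres(S,cr((190,130),8,s),m,a)]
    return 1e3*np.concatenate(o)
for w in((1,1),(1,.1),(.1,1)):
    r=least_squares(h,[.55,-.15,0.],args=(w,));M2=R.from_euler('z',r.x[2]).as_matrix()
    print("tray",w,r.x,"pocket",M2@[-.044,0,0]+[r.x[0],r.x[1],.044],np.abs(r.fun).max(),r.fun.std())
print("pocket mouth proj",proj(T,M2@[-.044,0,0]+[r.x[0],r.x[1],.044]))
E
python3 fit0.py
```

```text
(1, 1) [ 0.5325887   0.15907535 -0.29153123] 1.6716125546844864
[-0.  -0.2 -0.3  0.6 -0.3 -0.4 -0.8  0.1 -0.1  0.2 -0.1 -0.9  0.7 -1.7
 -0.2 -0.1]
(1, 0) [ 0.53269771  0.15814993 -0.28725883] 0.535042647939207
(0, 1) [ 0.5320448   0.16085558 -0.2956578 ] 1.0983219842520668
sock [0.52124749 0.16247863 0.10837311] z [-0.40504338  0.12154588  0.90618235] predicted mid [0.51071636 0.16563883 0.13193385]
lamp [ 0.508042    0.16760705  0.133635    0.00447504 -0.01514364] ax [-0.39056462  0.12187268  0.91247264] 2.533333264819134
[-0.9 -0.3  0.3  1.   1.4  1.1 -0.3  0.9  2.5  1.5 -0.2 -0.6 -1.2 -0.3
  2.  -0.4  0.1 -0.3]
lamp [ 0.50704189  0.16725751  0.13448258 -0.00825642  0.00674707] ax [-0.41324903  0.11538859  0.90327776] 0.707584604988789
lamp [ 0.50755183  0.17112571  0.1358225   0.02428719 -0.05268882] ax [-0.35174026  0.13086518  0.92690512] 2.162366370715495
tray (1, 1) [ 0.55460498 -0.1652726   0.07300834] pocket [ 0.51072219 -0.16848211  0.044     ] 2.775720175859517 1.343613071121697
tray (1, 0.1) [ 0.55382223 -0.16484333  0.07287945] pocket [ 0.50993903 -0.16804718  0.044     ] 3.160404976787011 0.7997837934211967
tray (0.1, 1) [ 0.55624647 -0.1691298   0.07234106] pocket [ 0.51236156 -0.17231004  0.044     ] 0.8650680982826355 0.43767321396494835
pocket mouth proj [[328.84133391 163.12023973]]
```

```bash
cat > go.py <<'E'
from plant import read_state
import numpy as np
from scipy.spatial.transform import Rotation as R
ax=np.array([-.395,.121,.910]);ax/=np.linalg.norm(ax)
mid=np.array([.508,.167,.1335])
def tool_R(zt,yref,turn=0):
    zt=zt/np.linalg.norm(zt);y=np.array(yref,float);y-=zt*(y@zt);y/=np.linalg.norm(y)
    return R.from_matrix(np.c_[np.cross(y,zt),y,zt])*R.from_euler('z',turn,degrees=True)
def delta(p,Rt):
    s=read_state();Rc=R.from_rotvec(s["orientation"]);dp=np.array(p)-s["tool_pos"]
    rv=np.degrees((Rc.inv()*Rt).as_rotvec())
    print("shift cm in current tool:",np.round(100*Rc.inv().apply(dp),2),"world",np.round(100*dp,2),"| in target tool:",np.round(100*Rt.inv().apply(dp),2),"| rot deg",np.round(rv,1),"|q",np.round(s["q"],3),"t",s["t"],"F",np.round(s["force"],1))
    return s
RG=tool_R(-ax,[np.cos(.319),np.sin(.319),0],53)
E
python3 -c "
from go import *
delta(mid+.06*ax,RG)"
```

```text
shift cm in current tool: [ 51.45 -58.79  -0.35] world [26.8  73.39  0.35] | in target tool: [ 76.34 -16.59   1.39] | rot deg [-20.7  13.7 -36.1] |q [-1.287  0.13   1.488 -0.     1.523 -0.085] t 0.8 F [-1.3  1.5  0. ]
```

drive_tool --plan '[{"claw": 0,"linear": [0,0,-5],"angular": [0,0,0]},{"claw": 0,"linear": [0,0,-5],"angular": [0,0,0]},{"claw": 0,"linear": [0,0,-5],"angular": [0,0,0]},{"claw": 0,"linear": [3.7,-4.2,0],"angular": [0,0,0]},{"claw": 0,"linear": [3.7,-4.2,0],"angular": [0,0,0]},{"claw": 0,"linear": [3.7,-4.2,0],"angular": [0,0,0]},{"claw": 0,"linear": [3.7,-4.2,0],"angular": [0,0,0]},{"claw": 0,"linear": [3.7,-4.2,0],"angular": [0,0,0]},{"claw": 0,"linear": [3.7,-4.2,0],"angular": [0,0,0]},{"claw": 0,"linear": [3.7,-4.2,0],"angular": [0,0,0]},{"claw": 0,"linear": [3.7,-4.2,0],"angular": [0,0,0]},{"claw": 0,"linear": [3.7,-4.2,0],"angular": [0,0,0]}]' --newtons 20

```text
t: 2.3
tool_pos: [0.391, -0.0853, 0.335]
orientation: [3.088, 0.575, 0.002]
force: [1.6, -0.1, -0.4]
opening: 0.093
```

```bash
python3 -c "
from go import *
delta(mid+.06*ax,RG)"
```

```text
shift cm in current tool: [ 18.04 -20.87  14.68] world [  9.33  25.96 -14.68] | in target tool: [ 25.33 -11.89  13.91] | rot deg [-20.6  13.7 -36.2] |q [-0.343 -0.427  1.72  -0.     1.847  0.859] t 2.3 F [ 1.6 -0.1 -0.4]
```

drive_tool --plan '[{"claw": 0,"linear": [3.6,-4.2,0],"angular": [0,0,0]},{"claw": 0,"linear": [3.6,-4.2,0],"angular": [0,0,0]},{"claw": 0,"linear": [3.6,-4.2,0],"angular": [0,0,0]},{"claw": 0,"linear": [3.6,-4.2,0],"angular": [0,0,0]},{"claw": 0,"linear": [3.6,-4.1,0],"angular": [0,0,0]},{"claw": 0,"linear": [0,0,0],"angular": [-5.15,3.42,-9.05]},{"claw": 0,"linear": [0,0,0],"angular": [-5.15,3.42,-9.05]},{"claw": 0,"linear": [0,0,0],"angular": [-5.15,3.42,-9.05]},{"claw": 0,"linear": [0,0,0],"angular": [-5.15,3.42,-9.05]},{"claw": 0,"linear": [0,0,0],"angular": [0,0,0]}]'

```text
t: 3.55
tool_pos: [0.4817, 0.1733, 0.334]
orientation: [2.47, 1.348, 0.414]
force: [0.2, -0.4, 0.5]
opening: 0.0931
```

```bash
python3 -c "
from go import *
delta(mid+.06*ax,RG)"
```

```text
shift cm in current tool: [-1.37 -5.53 13.43] world [  0.26   0.1  -14.59] | in target tool: [-1.36 -5.68 13.38] | rot deg [-0.5  0.2 -0.6] |q [ 0.472 -0.463  1.811 -0.287  1.49   1.023] t 3.55 F [ 0.2 -0.4  0.5]
```

drive_tool --plan '[{"claw": 0,"linear": [-0.7,-2.8,3],"angular": [-0.5,0,-0.6]},{"claw": 0,"linear": [-0.7,-2.8,3],"angular": [0,0,0]},{"claw": 0,"linear": [0,0,4],"angular": [0,0,0]},{"claw": 0,"linear": [0,0,3.4],"angular": [0,0,0]},{"claw": 0,"linear": [0,0,0],"angular": [0,0,0]}]'

```text
t: 4.18
tool_pos: [0.4847, 0.1716, 0.1861]
orientation: [2.461, 1.349, 0.407]
force: [-0.5, 1.0, 0.0]
opening: 0.0932
```

```bash
cat > look.py <<'E'
import sys
from plant import *
import cv2,pickle
tag=sys.argv[1]
d={}
for n in("side","top"):
    c=read_camera(n);d[n]=c
    x0,y0,x1,y1=map(int,sys.argv[2 if n=="side" else 3].split(','))
    cv2.imwrite(f"pics/{n}_{tag}.png",cv2.resize(c["pixels"][y0:y1,x0:x1,::-1],None,fx=5,fy=5,interpolation=2))
pickle.dump(d,open(f"c_{tag}.pkl","wb"))
E
python3 look.py pre 140,120,280,235 140,80,270,200; python3 -c "
from go import *
delta(mid-.012*ax,RG)"
```

```text
shift cm in current tool: [ 0.03 -0.28  7.28] world [ 2.66 -0.74 -6.75] | in target tool: [-0.   -0.28  7.28] | rot deg [-0.1  0.3 -0.2] |q [ 0.474 -0.444  2.06  -0.313  1.232  1.101] t 4.275 F [0.8 0.1 0.1]
```

View pics/side_pre.png

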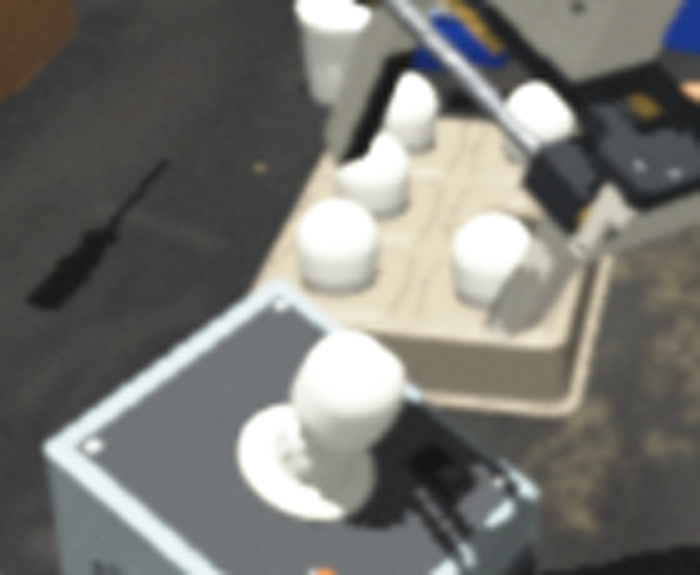

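View pics/top_pre.png

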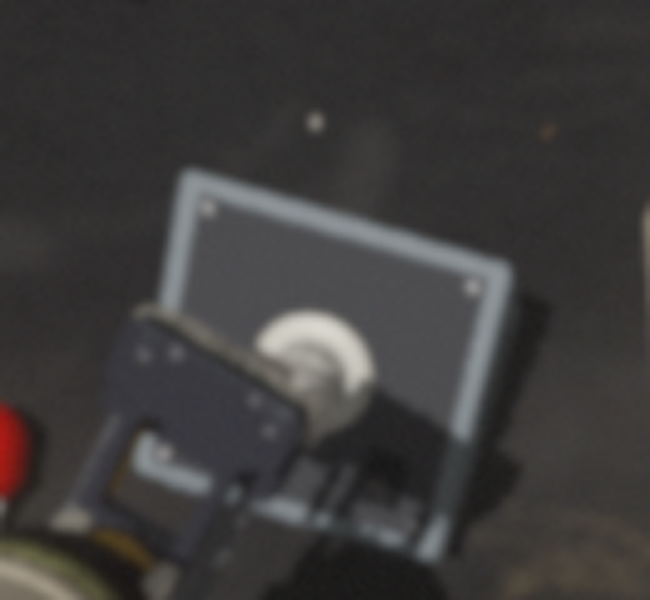

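Side view: the open fingers (tips near crop (345,155) and (515,310)) straddle the line of the lamp axis, which leaves the crown at about (370,335). I'll descend and grip.

drive_tool --plan '[{"claw": 0,"linear": [0,-0.2,2.5],"angular": [0,0,0]},{"claw": 0,"linear": [0,0,2.5],"angular": [0,0,0]},{"claw": 0,"linear": [0,0,1.5],"angular": [0,0,0]},{"claw": 0,"linear": [0,0,0.8],"angular": [0,0,0]},{"claw": 0,"linear": [0,0,0],"angular": [0,0,0]}]'

```text
t: 4.9
tool_pos: [0.513, 0.165, 0.1219]
orientation: [2.456, 1.353, 0.416]
force: [0.1, -0.4, -0.9]
opening: 0.0929
```

```bash
python3 look.py at 140,120,280,235 140,80,270,200; python3 -c "
from go import *
delta(mid-.012*ax,RG)"
```

```text
shift cm in current tool: [-0.01 -0.05 -0.02] world [-0.05  0.02 -0.  ] | in target tool: [-0.01 -0.05 -0.02] | rot deg [ 0.   0.2 -0.1] |q [ 0.428 -0.334  2.103 -0.32   1.07   1.103] t 5.0 F [-0.7  0.4  0.3]
```

View pics/side_at.png

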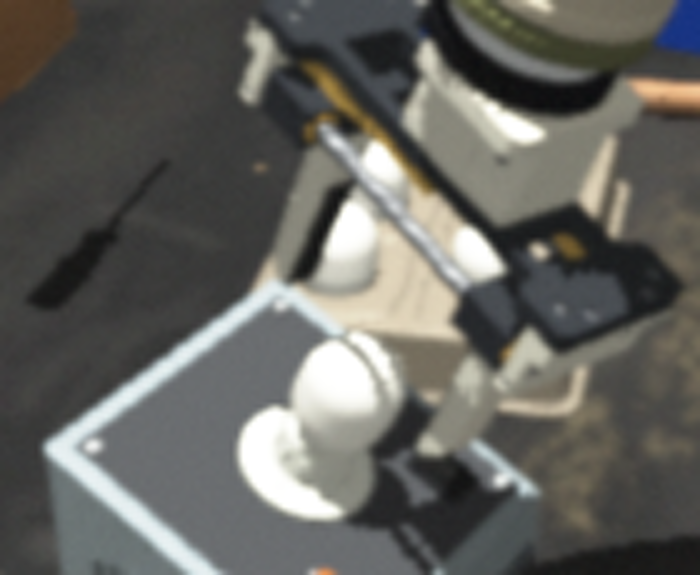

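```bash
python3 - <<'E'
from fit import *
import pickle
from plant import read_state
s=read_state();Rc=R.from_rotvec(s["orientation"]);p=s["tool_pos"]
d=pickle.load(open("c_at.pkl","rb"))
P=[p,p+Rc.apply([0,.0465,0]),p-Rc.apply([0,.0465,0]),p-Rc.apply([0,0,.012]),p-Rc.apply([0,0,.0405])]
P+= [p+Rc.apply([0,.064,0]),p-Rc.apply([0,.064,0])]
for n,o in(("side",(140,120)),("top",(140,80))):
    print(n,np.round((proj(d[n],P)-o)*5))
E
```

```text
side [[340. 406.]
 [278. 331.]
 [405. 483.]
 [349. 388.]
 [370. 345.]
 [255. 304.]
 [429. 513.]]
top [[286. 397.]
 [329. 319.]
 [245. 473.]
 [279. 404.]
 [261. 422.]
 [346. 289.]
 [230. 500.]]
```

View pics/top_at.png

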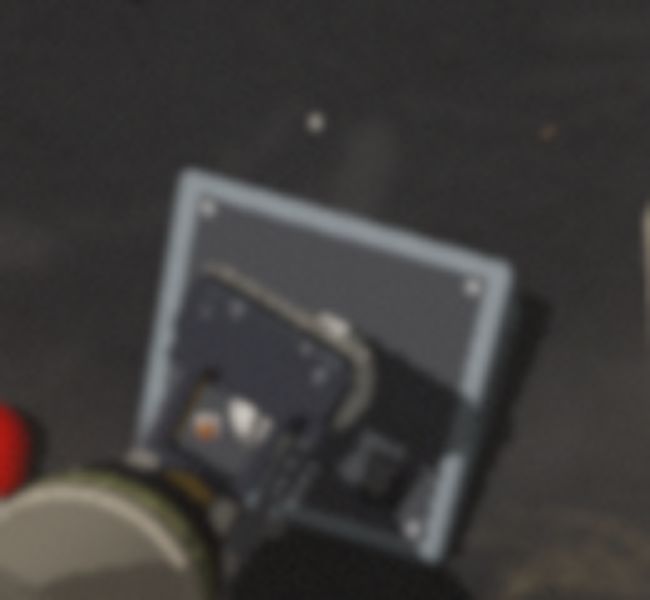

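```bash
python3 - <<'E'
from fit import *
d=pickle.load(open("c_at.pkl","rb"))
i=d["side"]["pixels"][165:225,185:250,::-1]
i=np.clip(i.astype(float)*1.3,0,255).astype(np.uint8)
i=cv2.resize(i,None,fx=10,fy=10,interpolation=2)
for (u,v),c in zip([(340,406),(278,331),(405,483),(349,388),(370,345)],[(0,0,255),(0,255,0),(0,255,0),(255,0,0),(255,0,255)]):
    cv2.circle(i,(int((u/5+140-185)*10),int((v/5+120-165)*10)),5,c,-1)
cv2.imwrite("pics/zz.png",i)
E
```

```text
(no output)
```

View pics/zz.png

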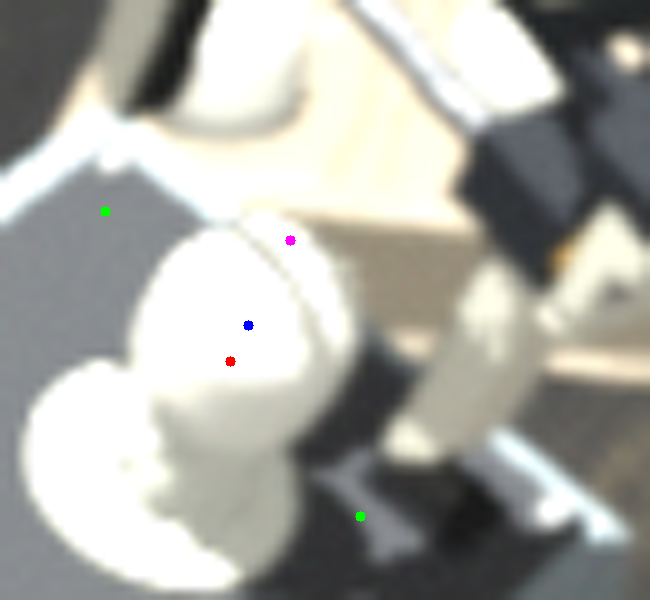

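```bash
python3 - <<'E'
from fit import *
c=d["side"]
def ov(c,p,rv,x0,y0,x1,y1,f,name):
    Rc=R.from_rotvec(rv);p=np.array(p)
    i=np.clip(c["pixels"][y0:y1,x0:x1,::-1]*1.4,0,255).astype(np.uint8);i=cv2.resize(i,None,fx=f,fy=f,interpolation=2)
    for v,col in(((0,0,0),(0,0,255)),((0,.0465,0),(0,255,0)),((0,-.0465,0),(255,255,0)),((0,0,-.084),(255,0,255))):
        u=(proj(c,p+Rc.apply(v))[0]-[x0,y0]+.5)*f;cv2.circle(i,tuple(int(k) for k in u),4,col,-1)
    cv2.imwrite(name,i)
ov(c,[.2161,-.559,.1836],[-3.0865,-.5757,0],320,20,400,100,7,"pics/ov0.png")
q=pickle.load(open("c_pre.pkl","rb"))
ov(q["side"],[.4847,.1716,.1861],[2.461,1.349,.407],180,110,280,200,6,"pics/ov1.png")
ov(q["top"],[.4847,.1716,.1861],[2.461,1.349,.407],150,110,250,200,6,"pics/ov2.png")
E
```

```text
(no output)
```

View pics/ov0.png

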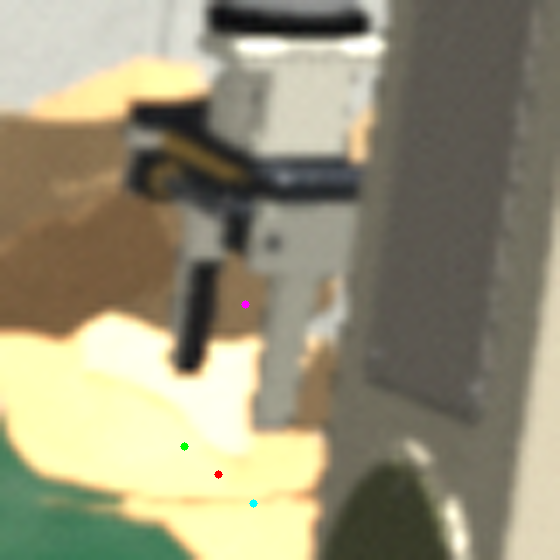

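View pics/ov1.png

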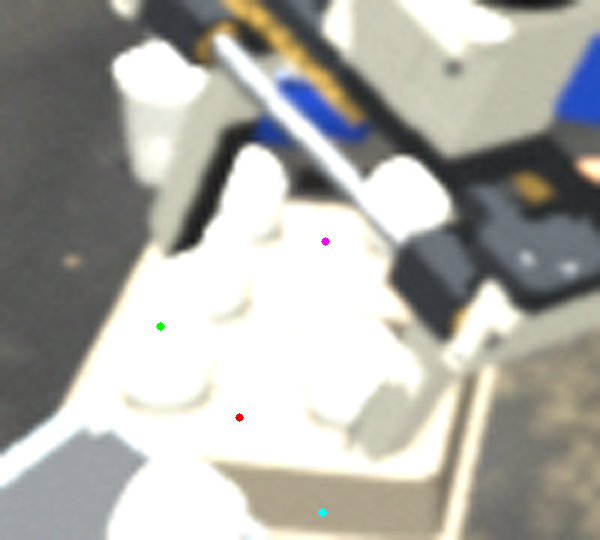

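View pics/ov2.png

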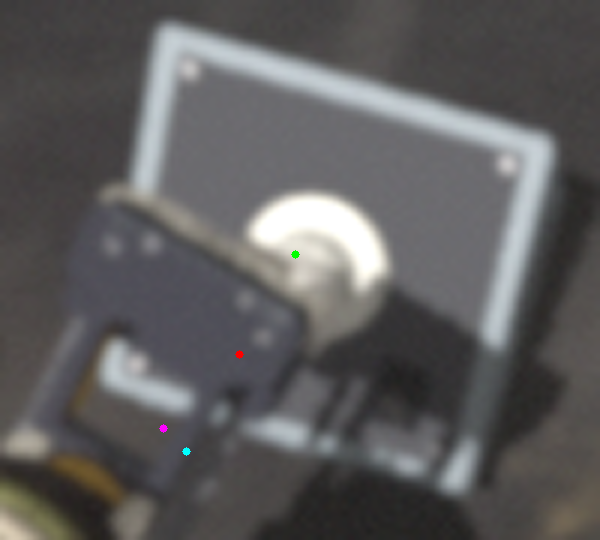

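The fingers look about 30 mm short of the reported TCP, along the tool axis, in the side view. I'll test this with a light grip: a 45 mm opening means the pads are on the band, and less means they are on the crown.

drive_tool --plan '[{"claw": 1,"linear": [0,0,0],"angular": [0,0,0]},{"claw": 1,"linear": [0,0,0],"angular": [0,0,0]},{"claw": 1,"linear": [0,0,0],"angular": [0,0,0]},{"claw": 1,"linear": [0,0,0],"angular": [0,0,0]},{"claw": 1,"linear": [0,0,0],"angular": [0,0,0]},{"claw": 1,"linear": [0,0,0],"angular": [0,0,0]}]' --newtons 4

```text
t: 5.75
tool_pos: [0.5128, 0.165, 0.1215]
orientation: [2.456, 1.353, 0.416]
force: [0.4, 0.5, 0.2]
opening: 0.0374
```

```bash
python3 look.py cl 140,120,280,235 140,80,270,200; python3 -c "
from go import *
s=delta(mid-.012*ax,RG);print(s['opening'],s['wrist_torque'])"
```

```text
shift cm in current tool: [ 0.05  0.01 -0.1 ] world [-0.01  0.05  0.1 ] | in target tool: [ 0.05  0.01 -0.1 ] | rot deg [-0.   0.3 -0.1] |q [ 0.427 -0.333  2.104 -0.32   1.069  1.103] t 5.85 F [ 0.1 -0.2  0.3]
0.029501936720987228 [0.05162287 0.13230896 0.01443875]
```

View pics/side_cl.png

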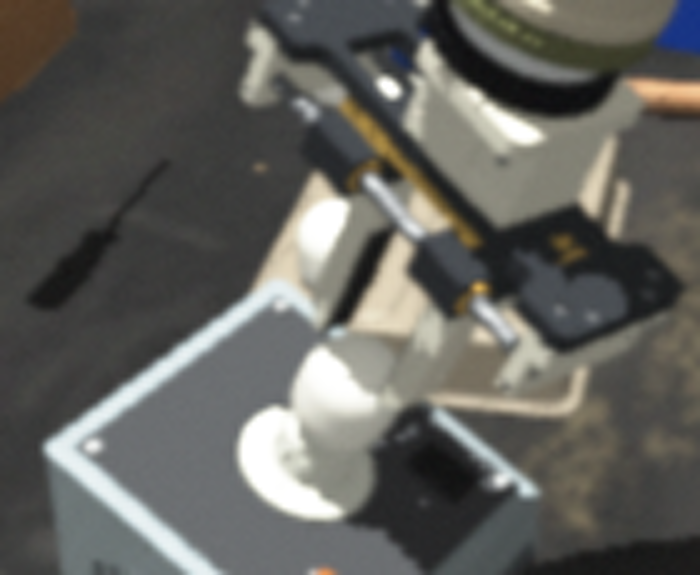

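The opening went below 30 mm with no contact, so the fingers really do end about 30 mm short of the reported TCP. I'll open, go deeper in small steps and watch the force.

drive_tool --plan '[{"claw": 0,"linear": [0,0,0],"angular": [0,0,0]},{"claw": 0,"linear": [0,0,0],"angular": [0,0,0]},{"claw": 0,"linear": [0,0,0],"angular": [0,0,0]},{"claw": 0,"linear": [0,0,0],"angular": [0,0,0]},{"claw": 0,"linear": [0,0,0],"angular": [0,0,0]},{"claw": 0,"linear": [0,0,0.5],"angular": [0,0,0]},{"claw": 0,"linear": [0,0,0.5],"angular": [0,0,0]},{"claw": 0,"linear": [0,0,0.5],"angular": [0,0,0]},{"claw": 0,"linear": [0,0,0.5],"angular": [0,0,0]},{"claw": 0,"linear": [0,0,0],"angular": [0,0,0]}]' --newtons 20

```text
t: 7.1
tool_pos: [0.5204, 0.1623, 0.1026]
orientation: [2.456, 1.353, 0.415]
force: [-0.6, -0.4, -0.2]
opening: 0.0929
```

```bash
python3 - <<'E'
from fit import *
from plant import *
s=read_state();Rc=R.from_rotvec(s["orientation"]);p=s["tool_pos"]
print(s["t"],p,s["opening"],s["force"])
c=read_camera("side");pickle.dump((c,s),open("c_in.pkl","wb"))
x0,y0,f=185,165,10
i=np.clip(c["pixels"][y0:y0+60,x0:x0+70,::-1]*1.2,0,255).astype(np.uint8);i=cv2.resize(i,None,fx=f,fy=f,interpolation=2)
for back,col in((0,(0,0,255)),(.02,(0,255,0)),(.03,(255,0,0)),(.04,(255,0,255))):
  for y in(.0465,0,-.0465):
    u=(proj(c,p+Rc.apply([0,y,-back]))[0]-[x0,y0]+.5)*f;cv2.circle(i,tuple(int(k) for k in u),4,col,-1)
cv2.imwrite("pics/in.png",i)
E
```

```text
7.1 [0.5204217  0.16225862 0.1026003 ] 0.09286193367605579 [-0.61264683 -0.38861895 -0.22455695]
```

View pics/in.png

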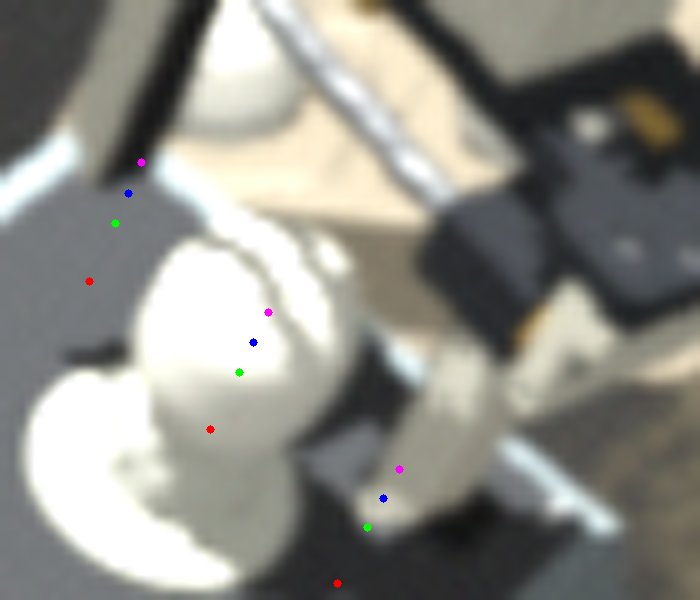

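drive_tool --plan '[{"claw": 0,"linear": [0,0,0.5],"angular": [0,0,0]},{"claw": 0,"linear": [0,0,0.5],"angular": [0,0,0]},{"claw": 1,"linear": [0,0,0.2],"angular": [0,0,0]},{"claw": 1,"linear": [0,0,0],"angular": [0,0,0]},{"claw": 1,"linear": [0,0,0],"angular": [0,0,0]},{"claw": 1,"linear": [0,0,0],"angular": [0,0,0]},{"claw": 1,"linear": [0,0,0],"angular": [0,0,0]},{"claw": 1,"linear": [0,0,0],"angular": [0,0,0]},{"claw": 1,"linear": [0,0,0],"angular": [0,0,0]}]' --newtons 4

```text
t: 8.28
tool_pos: [0.5257, 0.161, 0.0927]
orientation: [2.456, 1.353, 0.417]
force: [1.5, -1.2, 0.5]
opening: 0.0456
```

```bash
python3 - <<'E'
from fit import *
from plant import *
s=read_state();Rc=R.from_rotvec(s["orientation"]);p=s["tool_pos"]
print(s["t"],p,s["opening"],s["force"],s["wrist_torque"])
c=read_camera("side");pickle.dump((c,s),open("c_g1.pkl","wb"))
x0,y0,f=185,165,10
i=np.clip(c["pixels"][y0:y0+60,x0:x0+70,::-1]*1.2,0,255).astype(np.uint8);i=cv2.resize(i,None,fx=f,fy=f,interpolation=2)
for back,col in((0,(0,0,255)),(.02,(0,255,0)),(.03,(255,0,0)),(.04,(255,0,255))):
  for y in(s["opening"]/2,0,-s["opening"]/2):
    u=(proj(c,p+Rc.apply([0,y,-back]))[0]-[x0,y0]+.5)*f;cv2.circle(i,tuple(int(k) for k in u),4,col,-1)
cv2.imwrite("pics/g1.png",i)
E
```

```text
8.275 [0.52570666 0.16104032 0.09274423] 0.045618203012423725 [ 1.51263922 -1.16775618  0.50553148] [-0.12294772 -0.12195715 -0.01809752]
```

View pics/g1.png

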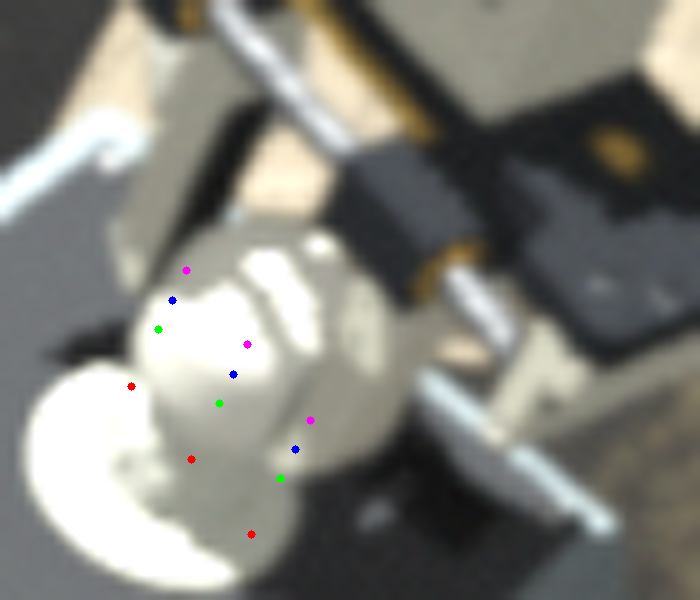

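```bash
python3 - <<'E'
from fit import *
for nm in("g1","in"):
    c,s=pickle.load(open(f"c_{nm}.pkl","rb"));Rc=R.from_rotvec(s["orientation"]);p=s["tool_pos"]
    x0,y0,f=185,165,10
    i=np.clip(c["pixels"][y0:y0+60,x0:x0+70,::-1]*1.2,0,255).astype(np.uint8);i=cv2.resize(i,None,fx=f,fy=f,interpolation=2)
    h=s["opening"]/2
    for back,col in((.02,(0,200,0)),(.03,(255,0,0)),(.04,(255,0,255))):
      for sg in(1,-1):
        P=[p+Rc.apply([x,sg*y,-back]) for x,y in((.0075,h),(.0075,h+.0175),(-.0075,h+.0175),(-.0075,h))]
        u=((proj(c,P)-[x0,y0]+.5)*f).astype(int);cv2.polylines(i,[u],True,col,1)
        cv2.circle(i,tuple(int(k) for k in u[0]),4,col,-1)
    cv2.imwrite(f"pics/q_{nm}.png",i)
E
```

```text
(no output)
```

View pics/q_g1.png

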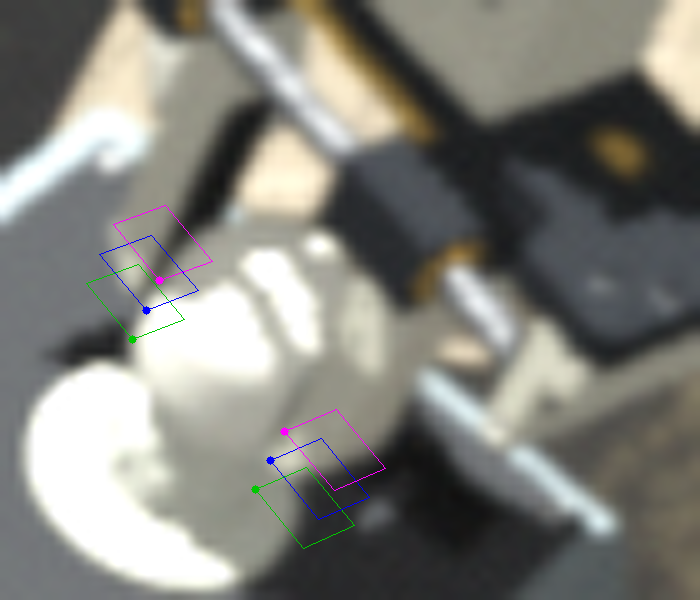

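View pics/q_in.png

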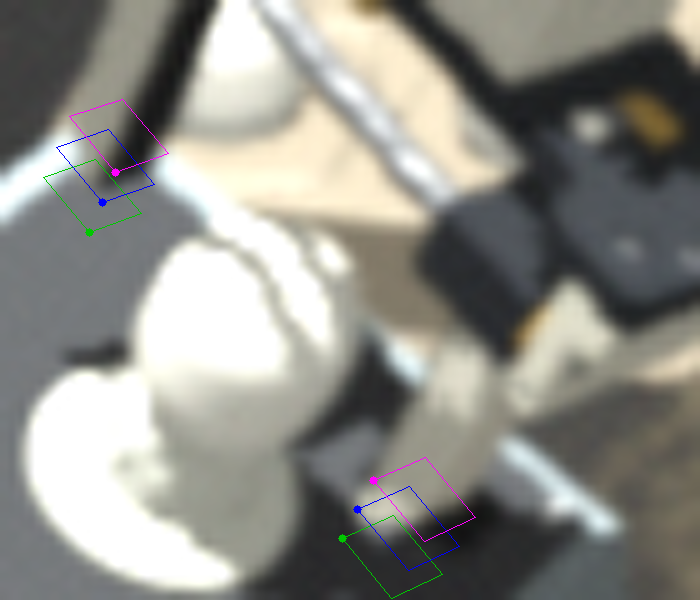

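drive_tool --plan '[{"claw": 0.35,"linear": [0,0,0],"angular": [0,0,0]},{"claw": 0.35,"linear": [0,0,-0.15],"angular": [0,0,0]},{"claw": 1,"linear": [0,0,0],"angular": [0,0,0]},{"claw": 1,"linear": [0,0,0],"angular": [0,0,0]},{"claw": 1,"linear": [0,0,0],"angular": [0,0,0]},{"claw": 1,"linear": [0,0,0],"angular": [0,0,0]},{"claw": 1,"linear": [0,0,0],"angular": [0,0,-5]},{"claw": 1,"linear": [0,0,0],"angular": [0,0,-7]},{"claw": 1,"linear": [0,0,0],"angular": [0,0,-7]},{"claw": 1,"linear": [0,0,0],"angular": [0,0,-7]},{"claw": 1,"linear": [0,0,0],"angular": [0,0,-7]},{"claw": 1,"linear": [0,0,0],"angular": [0,0,-7]}]' --newtons 16

```text
t: 9.82
tool_pos: [0.5249, 0.1611, 0.0939]
orientation: [1.8, 2.069, 0.235]
force: [0.9, -1.9, 1.6]
opening: 0.045
```

```bash
python3 -c "
from go import *
s=delta(mid-.044*ax,RG);print(s['opening'],s['wrist_torque'])"
```

```text
shift cm in current tool: [0.06 0.03 0.05] world [ 0.05  0.06 -0.05] | in target tool: [ 0.07 -0.01  0.05] | rot deg [-0.1  0.2 40.1] |q [ 0.407 -0.275  2.111 -0.327  1.001  0.404] t 9.825 F [ 0.9 -1.9  1.6]
0.04502507163402957 [-0.28210357 -0.13785995 -0.09205129]
```

drive_tool --plan '[{"claw": 1,"linear": [0,0,0],"angular": [0,0,-7]},{"claw": 1,"linear": [0,0,0],"angular": [0,0,-7]},{"claw": 1,"linear": [0,0,0],"angular": [0,0,-7]},{"claw": 1,"linear": [0,0,0],"angular": [0,0,-7]},{"claw": 1,"linear": [0,0,0],"angular": [0,0,-7]},{"claw": 1,"linear": [0,0,0],"angular": [0,0,-7]},{"claw": 1,"linear": [0,0,0],"angular": [0,0,-7]},{"claw": 1,"linear": [0,0,0],"angular": [0,0,-7]},{"claw": 1,"linear": [0,0,0],"angular": [0,0,-8]},{"claw": 1,"linear": [0,0,0],"angular": [0,0,0]}]'

```text
t: 11.08
tool_pos: [0.5244, 0.1597, 0.0937]
orientation: [0.43, 2.687, -0.091]
force: [-3.6, -7.6, 5.4]
opening: 0.045
```

```bash
python3 -c "
from go import *
s=delta(mid-.044*ax,RG);print(s['opening'],s['wrist_torque'])"
```

```text
shift cm in current tool: [-0.01  0.22  0.04] world [ 0.1   0.2  -0.03] | in target tool: [ 0.22 -0.04  0.04] | rot deg [ -0.4   0.3 104. ] |q [ 0.406 -0.275  2.111 -0.328  1.003 -0.712] t 11.075 F [-3.6 -7.6  5.4]
0.044971239018765874 [-1.42016227  0.25223215 -0.6814635 ]
```

drive_tool --plan '[{"claw": 1,"linear": [0,0,-0.15],"angular": [0,0,0]},{"claw": 1,"linear": [0,0,-0.15],"angular": [0,0,0]},{"claw": 1,"linear": [0,0,0],"angular": [0,0,0]}]'

```text
t: 11.45
tool_pos: [0.5228, 0.1603, 0.0954]
orientation: [0.433, 2.687, -0.09]
force: [0.8, -4.1, -1.9]
opening: 0.045
```

```bash
python3 -c "
from go import *
s=delta(mid-.044*ax,RG);print(s['opening'],s['wrist_torque'])"
```

```text
shift cm in current tool: [-0.1   0.22  0.27] world [ 0.26  0.14 -0.2 ] | in target tool: [0.23 0.05 0.27] | rot deg [ -0.4   0.3 103.9] |q [ 0.408 -0.28   2.112 -0.327  1.009 -0.71 ] t 11.45 F [ 0.8 -4.1 -1.9]
0.04497866907489406 [-0.88918873  0.0399531  -0.43198243]
```

drive_tool --plan '[{"claw": 1,"linear": [0,0,-0.3],"angular": [0,0,0]},{"claw": 1,"linear": [0,0,-0.3],"angular": [0,0,0]},{"claw": 1,"linear": [0,0,0],"angular": [0,0,0]}]'

```text
t: 11.82
tool_pos: [0.5205, 0.1615, 0.1014]
orientation: [0.433, 2.687, -0.089]
force: [-2.4, -5.9, -0.7]
opening: 0.0447
```

```bash
python3 look.py lift 140,120,280,235 140,80,270,200;python3 -c "
from go import *
s=delta(mid-.044*ax,RG);print(s['opening'],s['wrist_torque'])"
```

```text
shift cm in current tool: [-0.09  0.17  0.92] world [ 0.49  0.02 -0.8 ] | in target tool: [0.18 0.05 0.92] | rot deg [ -0.4   0.2 103.9] |q [ 0.413 -0.293  2.11  -0.325  1.023 -0.71 ] t 11.925 F [-2.2 -5.1 -0.5]
0.04525051710908931 [-1.16663753  0.4724053  -0.62984092]
```

View pics/side_lift.png

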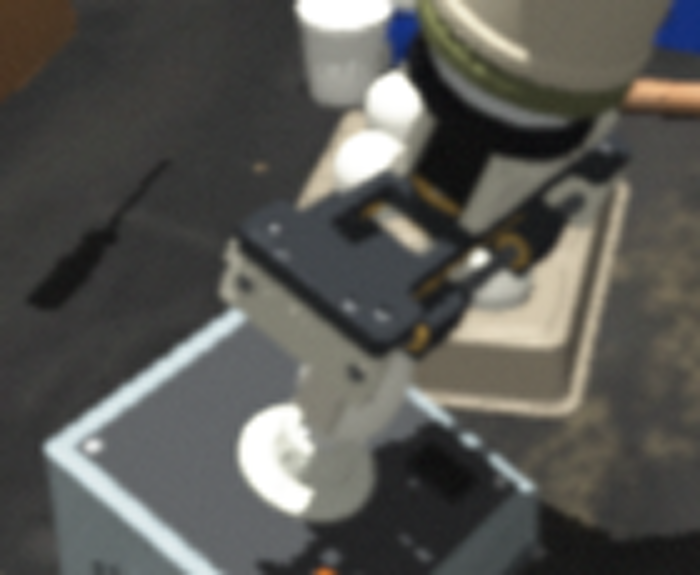

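drive_tool --plan '[{"claw": 1,"linear": [0,0,-0.5],"angular": [0,0,0]},{"claw": 1,"linear": [0,0,-0.5],"angular": [0,0,0]},{"claw": 1,"linear": [0,0,-0.5],"angular": [0,0,0]},{"claw": 1,"linear": [0,0,-0.5],"angular": [0,0,0]},{"claw": 1,"linear": [0,0,-1],"angular": [0,0,0]},{"claw": 1,"linear": [0,0,-2],"angular": [0,0,0]},{"claw": 1,"linear": [0,0,-3],"angular": [0,0,0]},{"claw": 1,"linear": [0,0,-4],"angular": [0,0,0]},{"claw": 1,"linear": [0,0,0],"angular": [0,0,0]}]'

```text
t: 13.05
tool_pos: [0.4755, 0.1789, 0.2163]
orientation: [0.431, 2.68, -0.08]
force: [0.4, 0.1, -0.2]
opening: 0.045
```

```bash
python3 look.py up 140,80,280,195 120,80,250,200;python3 -c "
from go import *
s=delta(mid-.044*ax,RG);print(s['opening'],s['wrist_torque'])"
```

```text
shift cm in current tool: [ 0.02 -0.   13.01] world [  5.1   -1.6  -11.86] | in target tool: [-0.04 -0.02 13.01] | rot deg [-1.000e-01  1.000e-01  1.039e+02] |q [ 0.499 -0.479  2.045 -0.315  1.285 -0.708] t 13.15 F [ 0.5 -0.2 -0.7]
0.04458264766816787 [ 0.14757248  0.11930372 -0.04503523]
```

View pics/side_up.png

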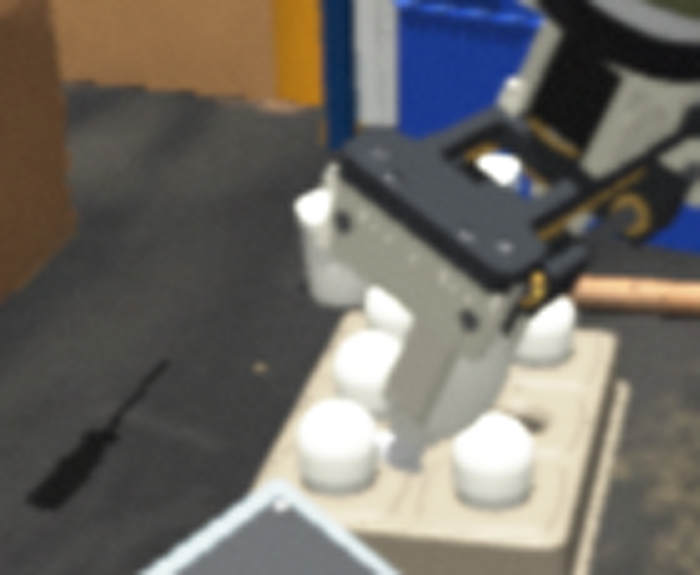

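```bash
cat >> go.py <<'E'
def place(h,pk=(.5105,-.169),head=40):
    a=np.radians(head);Rt=None
    s=read_state();y=R.from_rotvec(s["orientation"]).apply([0,1,0]);v=np.array([np.cos(a),np.sin(a),0])
    if y@v<0:v=-v
    print("y now",np.round(y,2),"want",np.round(v,2))
    return np.array([pk[0],pk[1],.060+h-.0434]),tool_R(np.array([0,0,-1.]),v)
E
python3 -c "
from go import *
p,Rt=place(.15);s=delta(p,Rt)"
```

```text
y now [0.31 0.95 0.01] want [0.77 0.64 0.  ]
shift cm in current tool: [-11.19 -31.83   9.84] world [  3.61 -34.67  -4.54] | in target tool: [-28.88 -19.52   4.54] | rot deg [ 7.1 23.7 31.2] |q [ 0.499 -0.479  2.045 -0.315  1.285 -0.708] t 13.15 F [ 0.5 -0.2 -0.7]
```

drive_tool --plan '[{"claw": 1,"linear": [0,0,-2],"angular": [0,0,0]},{"claw": 1,"linear": [0,0,0],"angular": [1.8,5.9,7.8]},{"claw": 1,"linear": [0,0,0],"angular": [1.8,5.9,7.8]},{"claw": 1,"linear": [0,0,0],"angular": [1.8,5.9,7.8]},{"claw": 1,"linear": [0,0,0],"angular": [1.7,6,7.8]},{"claw": 1,"linear": [-4.1,-2.8,0],"angular": [0,0,0]},{"claw": 1,"linear": [-4.1,-2.8,0],"angular": [0,0,0]},{"claw": 1,"linear": [-4.1,-2.8,0],"angular": [0,0,0]},{"claw": 1,"linear": [-4.1,-2.8,0],"angular": [0,0,0]},{"claw": 1,"linear": [-4.1,-2.8,0],"angular": [0,0,0]},{"claw": 1,"linear": [-4,-2.8,0],"angular": [0,0,0]},{"claw": 1,"linear": [-3,-2,0],"angular": [0,0,0]}]'

```text
t: 14.65
tool_pos: [0.4982, -0.1539, 0.2277]
orientation: [-1.329, -2.843, 0.002]
force: [-0.1, -0.2, -0.5]
opening: 0.0444
```

```bash
python3 -c "
from go import *
p,Rt=place(.08);s=delta(p,Rt);print(s['opening'])"
```

```text
y now [ 0.77  0.64 -0.  ] want [0.77 0.64 0.  ]
shift cm in current tool: [-1.990e+00  1.000e-02  1.311e+01] world [  1.23  -1.51 -13.11] | in target tool: [-1.95 -0.03 13.11] | rot deg [-0.2 -0.2 -0.1] |q [-3.970e-01 -9.300e-02  1.637e+00 -1.000e-03  1.602e+00 -1.093e+00] t 14.65 F [-0.1 -0.2 -0.5]
0.044359246263613684
```

drive_tool --plan '[{"claw": 1,"linear": [-1.95,0,0],"angular": [0,0,0]},{"claw": 1,"linear": [0,0,4],"angular": [0,0,0]},{"claw": 1,"linear": [0,0,4],"angular": [0,0,0]},{"claw": 1,"linear": [0,0,3.5],"angular": [0,0,0]},{"claw": 1,"linear": [0,0,1.5],"angular": [0,0,0]},{"claw": 1,"linear": [0,0,0],"angular": [0,0,0]}]'

```text
t: 15.4
tool_pos: [0.5102, -0.1664, 0.0981]
orientation: [-1.326, -2.843, 0.002]
force: [-0.3, -0.9, 0.7]
opening: 0.0451
```

```bash
python3 look.py pk 180,80,300,195 260,90,390,200;python3 -c "
from go import *
p,Rt=place(.08);s=delta(p,Rt);print(s['opening'])"
```

```text
y now [ 0.77  0.64 -0.  ] want [0.77 0.64 0.  ]
shift cm in current tool: [-0.04 -0.25  0.42] world [-0.16 -0.19 -0.42] | in target tool: [-0.04 -0.25  0.42] | rot deg [-0.  0. -0.] |q [-4.100e-01  2.000e-02  1.759e+00 -1.000e-03  1.362e+00 -1.108e+00] t 15.5 F [ 0.8 -0.4 -0.3]
0.04485463949257033
```

View pics/side_pk.png

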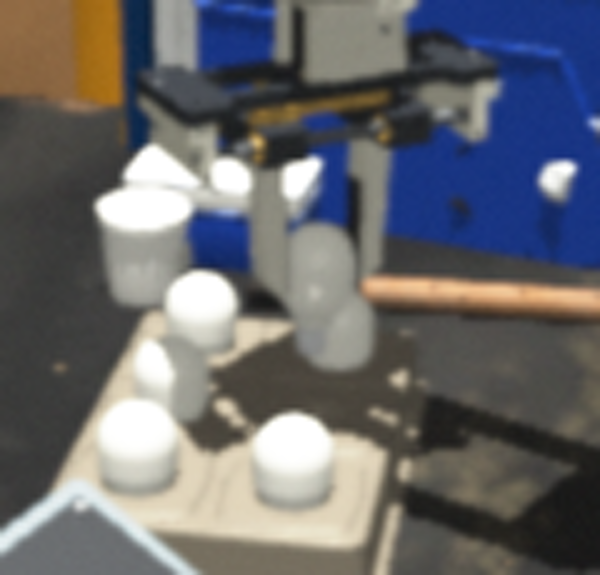

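View pics/top_pk.png

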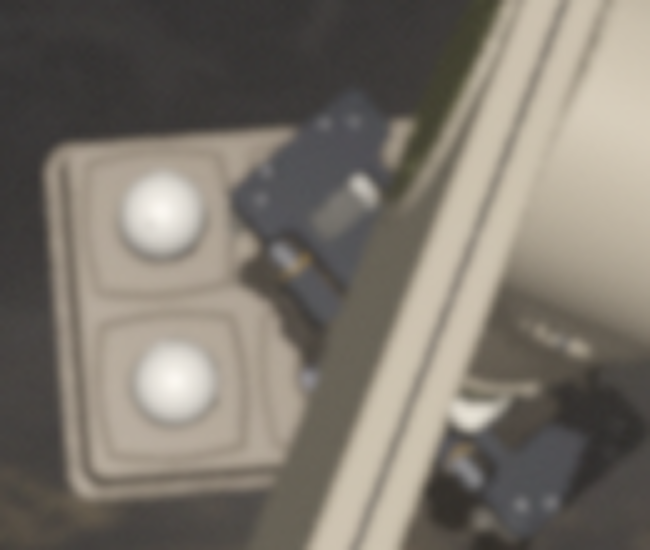

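```bash
python3 - <<'E'
from fit import *
from plant import read_state
s=read_state();Rc=R.from_rotvec(s["orientation"]);p=s["tool_pos"];ax=-Rc.apply([0,0,1])
c=pickle.load(open("c_pk.pkl","rb"))["side"]
x0,y0,f=215,105,10
def draw(i,mid,col):
    # grid test for silhouette
    ys,xs=np.mgrid[0:i.shape[0]:4,0:i.shape[1]:4]
    uv=np.c_[xs.ravel()/f+x0-.5,ys.ravel()/f+y0-.5]
    m=(capres(c,uv,mid,ax)<0).reshape(xs.shape).astype(np.uint8)
    m=cv2.resize(m,(i.shape[1],i.shape[0]),interpolation=0)
    cs,_=cv2.findContours(m,0,1);cv2.drawContours(i,cs,-1,col,1)
i=np.clip(c["pixels"][y0:y0+60,x0:x0+65,::-1]*1.6,0,255).astype(np.uint8);i=cv2.resize(i,None,fx=f,fy=f,interpolation=2)
draw(i,p+.0434*ax,(0,0,255))
u=(proj(c,p+ax*(.0434-.052))[0]-[x0,y0]+.5)*f;cv2.circle(i,tuple(int(k) for k in u),4,(255,0,0),-1)
draw(i,np.array([.0,0,0])+[.5547+.088*np.sin(-0) ,0,0],(0,255,0))
cv2.imwrite("pics/pkz.png",i)
E
```

```text
(no output)
```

View pics/pkz.png

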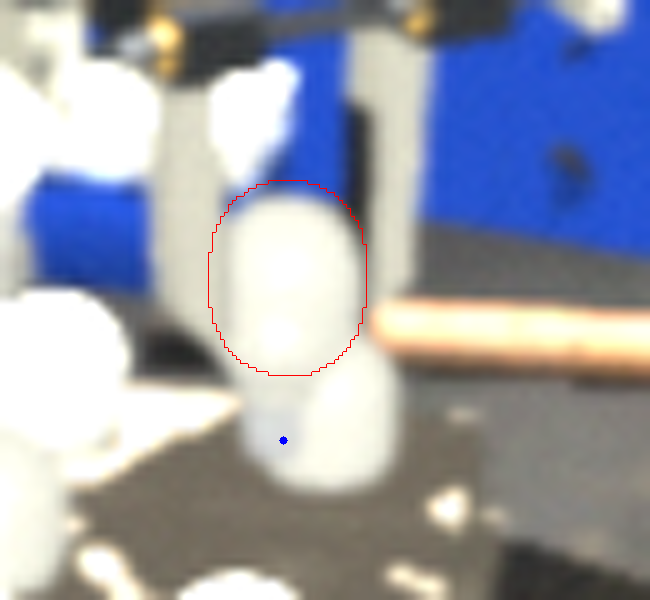

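```bash
python3 - <<'E'
from plant import *
import numpy as np
a=[]
for k in range(6):
    read_camera("side");s=read_state();a.append(s["tool_pos"]);print(s["t"],np.round(s["tool_pos"],4),np.round(s["force"],1))
print(np.mean(a,0),np.std(a,0))
E
```

```text
15.55 [ 0.5125 -0.1672  0.1013] [-0.3 -0.9 -0.4]
15.6 [ 0.5126 -0.1672  0.1015] [ 0.2 -0.1 -0.9]
15.65 [ 0.5125 -0.1672  0.1014] [ 0.  -0.6  0.2]
15.7 [ 0.5124 -0.1671  0.1012] [-0.2  0.4 -1. ]
15.75 [ 0.5122 -0.167   0.1009] [ 0.7  0.5 -1.2]
15.8 [ 0.512  -0.167   0.1006] [ 0.3  0.5 -0.5]
[ 0.5123828  -0.1671296   0.10113416] [0.00021891 0.00011257 0.00030628]
```

drive_tool --plan '[{"claw": 1,"linear": [-0.2,-0.2,1],"angular": [0,0,0]},{"claw": 1,"linear": [0,0,1],"angular": [0,0,0]},{"claw": 1,"linear": [0,0,1],"angular": [0,0,0]},{"claw": 1,"linear": [0,0,0.5],"angular": [0,0,0]},{"claw": 1,"linear": [0,0,0],"angular": [0,0,0]},{"claw": 1,"linear": [0,0,0],"angular": [0,0,0]},{"claw": 1,"linear": [0,0,0],"angular": [0,0,0]}]'

```text
t: 16.68
tool_pos: [0.5115, -0.1697, 0.0651]
orientation: [-1.328, -2.847, 0.001]
force: [0.3, 0.4, -0.3]
opening: 0.045
```

```bash
python3 - <<'E'
from fit import *
from plant import *
c=read_camera("side");s=read_state();print(s["t"],s["tool_pos"],s["force"])
Rc=R.from_rotvec(s["orientation"]);p=s["tool_pos"];ax=-Rc.apply([0,0,1])
x0,y0,f=205,110,9
def cap(i,mid,col):
    ys,xs=np.mgrid[0:i.shape[0]:3,0:i.shape[1]:3]
    uv=np.c_[xs.ravel()/f+x0-.5,ys.ravel()/f+y0-.5]
    m=(capres(c,uv,mid,ax)<0).reshape(xs.shape).astype(np.uint8)
    m=cv2.resize(m,(i.shape[1],i.shape[0]),interpolation=0)
    cs,_=cv2.findContours(m,0,1);cv2.drawContours(i,cs,-1,col,1)
i=np.clip(c["pixels"][y0:y0+65,x0:x0+80,::-1]*1.6,0,255).astype(np.uint8);i=cv2.resize(i,None,fx=f,fy=f,interpolation=2)
cap(i,p+.0434*ax,(0,0,255));cap(i,p+.039*ax,(0,255,255))
th=np.linspace(0,6.28,60)
for pk,col in(((.5105,-.169),(255,0,0)),((.512,-.172),(0,255,0))):
    P=np.c_[pk[0]+.021*np.cos(th),pk[1]+.021*np.sin(th),th*0+.044]
    cv2.polylines(i,[((proj(c,P)-[x0,y0]+.5)*f).astype(int)],True,col,1)
cv2.imwrite("pics/pk2.png",i)
E
```

```text
16.725 [ 0.51143276 -0.16965977  0.0650469 ] [ 0.18375907 -0.07853043 -1.17324786]
```

View pics/pk2.png

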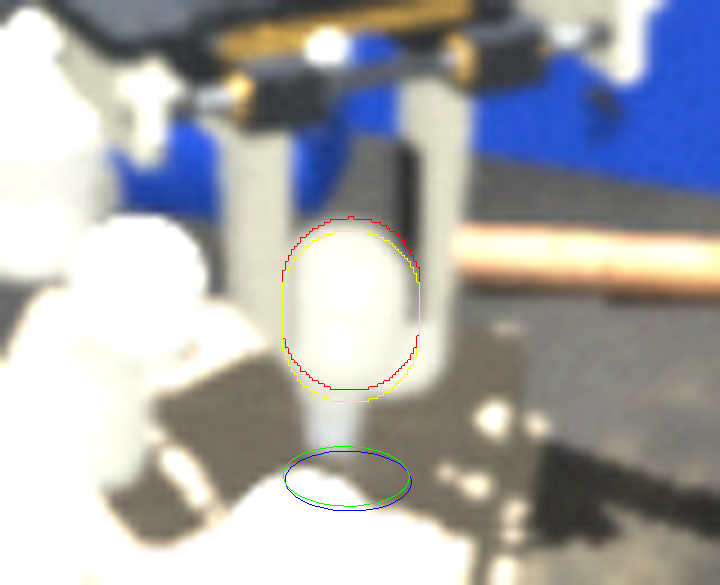

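```bash
python3 - <<'E'
from fit import *
from plant import *
c=read_camera("side");s=read_state()
Rc=R.from_rotvec(s["orientation"]);p=s["tool_pos"];ax=-Rc.apply([0,0,1])
x0,y0,f=230,140,18
i=np.clip(c["pixels"][y0:y0+30,x0:x0+28,::-1]*1.5,0,255).astype(np.uint8);i=cv2.resize(i,None,fx=f,fy=f,interpolation=2)
vd=p+.039*ax-c["xyz"];w=np.cross(vd,ax);w/=np.linalg.norm(w)
m=p+.039*ax
for tilt,col in((0,(0,0,255)),(3,(0,200,0)),(6,(255,0,0))):
    n=vd/np.linalg.norm(vd)
    a=R.from_rotvec(np.radians(tilt)*n).apply(ax)
    for k in(-1,0,1):
        P=[m-a*z+w*k*r for z,r in((.024,.012),(.032,.012),(.032,.008),(.052,.008))]
        u=((proj(c,P)-[x0,y0]+.5)*f).astype(int);cv2.polylines(i,[u],False,col,1)
cv2.imwrite("pics/tilt.png",i)
E
```

```text
(no output)
```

View pics/tilt.png

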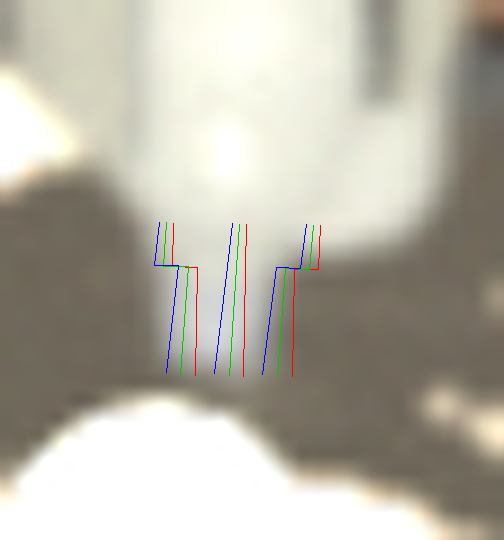

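The side view shows the held lamp's cap (218,340 in the crop) leaning a few degrees to the left (+x), left over from the play in the socket. I'll turn it back about 3.5 degrees and look again.

drive_tool --plan '[{"claw": 1,"linear": [0.1,-0.15,0],"angular": [0,0,0]},{"claw": 1,"linear": [0,0,0],"angular": [2.9,1.5,0]},{"claw": 1,"linear": [0,0,0],"angular": [0,0,0]},{"claw": 1,"linear": [0,0,0],"angular": [0,0,0]},{"claw": 1,"linear": [0,0,0],"angular": [0,0,0]}]'

```text
t: 17.4
tool_pos: [0.5091, -0.1698, 0.0645]
orientation: [-1.308, -2.805, 0.055]
force: [-0.1, -0.5, -0.9]
opening: 0.0449
```

```bash
cat > pk3.py <<'E'
import sys
from fit import *
from plant import *
c=read_camera("side");s=read_state();print(s["t"],s["tool_pos"],s["force"],s["opening"])
Rc=R.from_rotvec(s["orientation"]);p=s["tool_pos"];ax=-Rc.apply([0,0,1]);print("ax",ax)
m=p+.039*ax;print("mid",m);up=np.array([0,0,1.])
x0,y0,f=215,118,12
i=np.clip(c["pixels"][y0:y0+48,x0:x0+60,::-1]*1.5,0,255).astype(np.uint8);i=cv2.resize(i,None,fx=f,fy=f,interpolation=2)
vd=m-c["xyz"];w=np.cross(vd,up);w/=np.linalg.norm(w)
ys,xs=np.mgrid[0:i.shape[0]:3,0:i.shape[1]:3]
uv=np.c_[xs.ravel()/f+x0-.5,ys.ravel()/f+y0-.5]
mm=(capres(c,uv,m,up)<0).reshape(xs.shape).astype(np.uint8);mm=cv2.resize(mm,(i.shape[1],i.shape[0]),interpolation=0)
cs,_=cv2.findContours(mm,0,1);cv2.drawContours(i,cs,-1,(0,255,255),1)
for k in(-1,0,1):
    P=[m-up*z+w*k*r for z,r in((.024,.012),(.032,.012),(.032,.008),(.052,.008))]
    cv2.polylines(i,[((proj(c,P)-[x0,y0]+.5)*f).astype(int)],False,(0,0,255),1)
cv2.imwrite(sys.argv[1],i)
E
python3 pk3.py pics/pk3.png
```

```text
17.45 [ 0.50907904 -0.1697681   0.06458098] [-0.21797408 -0.35252134 -0.71704811] 0.04457256648473986
ax [0.0566618  0.01263456 0.99831348]
mid [ 0.51128885 -0.16927535  0.1035152 ]
```

View pics/pk3.png

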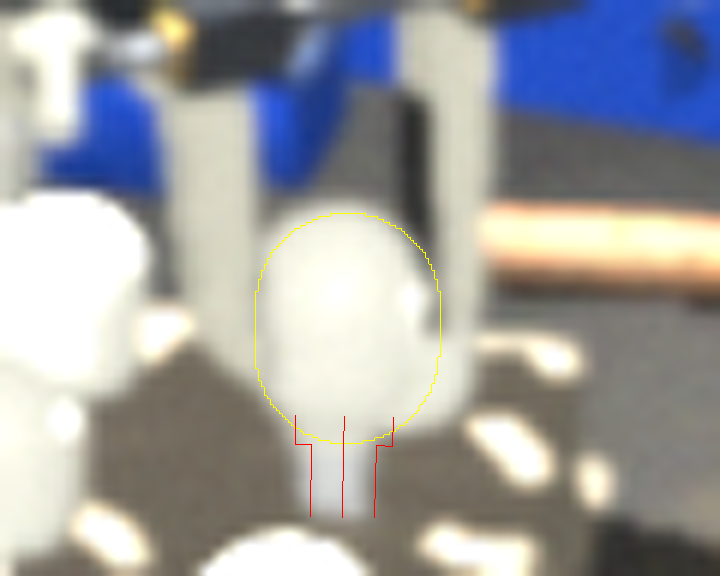

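drive_tool --plan '[{"claw": 1,"linear": [0,0,0.5],"angular": [0,0,0]},{"claw": 1,"linear": [0,0,0.5],"angular": [0,0,0]},{"claw": 1,"linear": [0,0,0.5],"angular": [0,0,0]},{"claw": 1,"linear": [0,0,0.5],"angular": [0,0,0]},{"claw": 1,"linear": [0,0,0],"angular": [0,0,0]},{"claw": 1,"linear": [0,0,0],"angular": [0,0,0]}]'

```text
t: 18.2
tool_pos: [0.5082, -0.17, 0.0447]
orientation: [-1.308, -2.805, 0.055]
force: [0.8, 0.3, -0.5]
opening: 0.0451
```

```bash
python3 pk3.py pics/pk4.png
```

```text
18.25 [ 0.50834195 -0.17005497  0.04483597] [-0.48826927  0.17280187 -0.19052484] 0.044747728432776
ax [0.05673757 0.0129284  0.99830542]
mid [ 0.51055472 -0.16955076  0.08376988]
```

View pics/pk4.png

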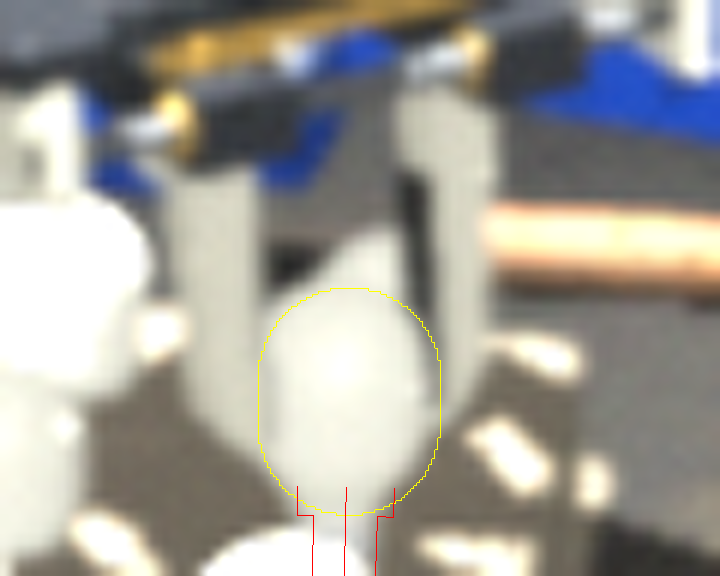

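drive_tool --plan '[{"claw": 1,"linear": [0,0,0.4],"angular": [0,0,0]},{"claw": 1,"linear": [0,0,0.4],"angular": [0,0,0]},{"claw": 1,"linear": [0,0,0.4],"angular": [0,0,0]},{"claw": 1,"linear": [0,0,0.2],"angular": [0,0,0]},{"claw": 1,"linear": [0,0,0],"angular": [0,0,0]},{"claw": 1,"linear": [0,0,0],"angular": [0,0,0]}]'

```text
t: 19.0
tool_pos: [0.5075, -0.1702, 0.0308]
orientation: [-1.308, -2.805, 0.055]
force: [-0.6, -0.6, -0.4]
opening: 0.0448
```

drive_tool --plan '[{"claw": 1,"linear": [-0.08,0.1,0.2],"angular": [0,0,0]},{"claw": 1,"linear": [0,0,0.2],"angular": [0,0,0]},{"claw": 1,"linear": [0,0,0.1],"angular": [0,0,0]},{"claw": 1,"linear": [0,0,0],"angular": [0,0,0]},{"claw": 1,"linear": [0,0,0],"angular": [0,0,0]}]'

```text
t: 19.62
tool_pos: [0.5084, -0.1702, 0.0256]
orientation: [-1.308, -2.805, 0.055]
force: [-0.0, 0.3, -1.1]
opening: 0.0451
```

drive_tool --plan '[{"claw": 1,"linear": [0,0,0.1],"angular": [0,0,0]},{"claw": 1,"linear": [0,0,0.1],"angular": [0,0,0]},{"claw": 1,"linear": [0,0,0],"angular": [0,0,0]},{"claw": 1,"linear": [0,0,0],"angular": [0,0,0]}]'

```text
t: 20.12
tool_pos: [0.5082, -0.1702, 0.0236]
orientation: [-1.308, -2.805, 0.055]
force: [0.3, -0.1, -0.5]
opening: 0.045
```

drive_tool --plan '[{"claw": 1,"linear": [0,0,0.1],"angular": [0,0,0]},{"claw": 1,"linear": [0,0,0.1],"angular": [0,0,0]},{"claw": 1,"linear": [0,0,0],"angular": [0,0,0]}]'

```text
t: 20.5
tool_pos: [0.5083, -0.1702, 0.0227]
orientation: [-1.308, -2.805, 0.055]
force: [-4.1, 3.0, 9.9]
opening: 0.0451
```

```bash
sed -i 's/x0,y0,f=215,118,12/x0,y0,f=205,125,11/;s/y0+48,x0:x0+60/y0+54,x0:x0+72/' pk3.py; python3 pk3.py pics/pk5.png
```

```text
20.55 [ 0.50829933 -0.17024074  0.0226926 ] [-3.54201674  1.77063335  8.37708983] 0.04451656807808357
ax [0.05686072 0.01285939 0.9982993 ]
mid [ 0.5105169  -0.16973923  0.06162627]
```

View pics/pk5.png

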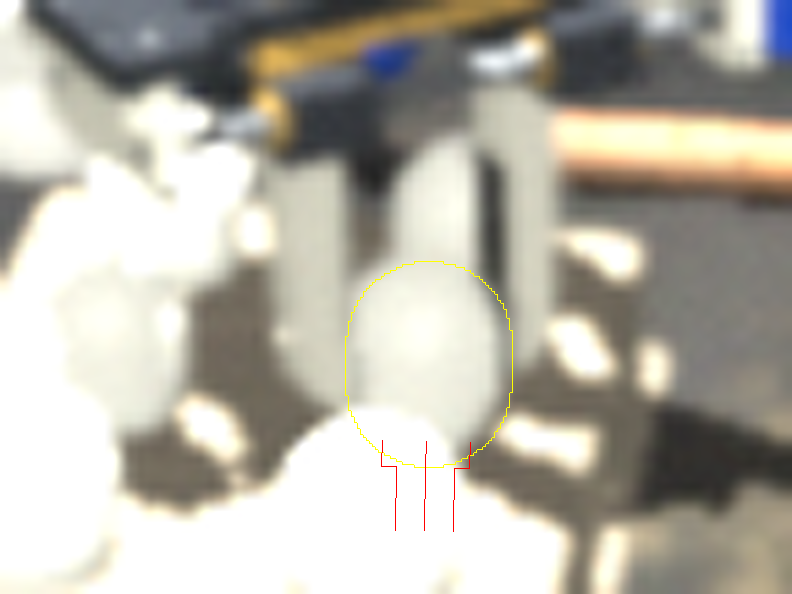

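drive_tool --plan '[{"claw": 1,"linear": [0.12,-0.03,-0.1],"angular": [0,0,0]},{"claw": 1,"linear": [0,0,0],"angular": [0,0,0]},{"claw": 1,"linear": [0,0,0.1],"angular": [0,0,0]},{"claw": 1,"linear": [0,0,0],"angular": [0,0,0]},{"claw": 1,"linear": [0,0,0],"angular": [0,0,0]}]'

```text
t: 21.18
tool_pos: [0.5071, -0.1695, 0.0216]
orientation: [-1.308, -2.805, 0.055]
force: [-0.6, 1.2, 1.2]
opening: 0.045
```

```bash
python3 -c "
from plant import *
for k in range(2):
  s=read_state();print(s['t'],s['tool_pos'],s['force'],s['wrist_torque'],s['opening']);read_camera('side')"
```

```text
21.175 [ 0.50711234 -0.16952206  0.02159711] [-0.62469291  1.21041008  1.19080797] [ 0.00933464 -0.04854916 -0.00837187] 0.045036598162224745
21.225 [ 0.5071026  -0.16950952  0.02159349] [0.13901931 0.61522867 1.09971311] [ 0.01664203 -0.12608809 -0.04395125] 0.04477226879968568
```

drive_tool --plan '[{"claw": 1,"linear": [0.04,0.03,0.05],"angular": [0,0,0]},{"claw": 1,"linear": [0,0,0],"angular": [0,0,0]},{"claw": 1,"linear": [0,0,0],"angular": [0,0,0]}]'

```text
t: 21.65
tool_pos: [0.5071, -0.169, 0.0211]
orientation: [-1.308, -2.805, 0.055]
force: [-0.3, 0.2, 0.4]
opening: 0.0447
```

drive_tool --plan '[{"claw": 1,"linear": [0,0,0.05],"angular": [0,0,0]},{"claw": 1,"linear": [0,0,0],"angular": [0,0,0]},{"claw": 1,"linear": [0,0,0],"angular": [0,0,0]}]'

```text
t: 22.02
tool_pos: [0.507, -0.169, 0.0209]
orientation: [-1.308, -2.805, 0.055]
force: [-1.8, 2.3, 4.5]
opening: 0.045
```

drive_tool --plan '[{"claw": 1,"linear": [0.1,0,0],"angular": [0,0,0]},{"claw": 1,"linear": [0,0,0],"angular": [0,0,0]},{"claw": 1,"linear": [0,0,0],"angular": [0,0,0]}]'

```text
t: 22.4
tool_pos: [0.5062, -0.1683, 0.0204]
orientation: [-1.308, -2.805, 0.055]
force: [0.4, -0.7, -0.3]
opening: 0.045
```

drive_tool --plan '[{"claw": 1,"linear": [0.04,0,0.05],"angular": [0,0,0]},{"claw": 1,"linear": [0,0,0],"angular": [0,0,0]},{"claw": 1,"linear": [0,0,0],"angular": [0,0,0]}]'

```text
t: 22.78
tool_pos: [0.5061, -0.168, 0.0201]
orientation: [-1.308, -2.805, 0.055]
force: [0.7, -0.4, -0.1]
opening: 0.0449
```

drive_tool --plan '[{"claw": 1,"linear": [0,0,0.05],"angular": [0,0,0]},{"claw": 1,"linear": [0,0,0],"angular": [0,0,0]},{"claw": 1,"linear": [0,0,0],"angular": [0,0,0]}]'

```text
t: 23.15
tool_pos: [0.5061, -0.168, 0.0197]
orientation: [-1.308, -2.805, 0.055]
force: [-0.4, 0.1, 0.4]
opening: 0.0451
```

drive_tool --plan '[{"claw": 1,"linear": [0,0,0.05],"angular": [0,0,0]},{"claw": 1,"linear": [0,0,0],"angular": [0,0,0]},{"claw": 1,"linear": [0,0,0],"angular": [0,0,0]}]'

```text
t: 23.52
tool_pos: [0.5062, -0.168, 0.0195]
orientation: [-1.308, -2.805, 0.055]
force: [-1.0, 2.2, 4.5]
opening: 0.0447
```

drive_tool --plan '[{"claw": 1,"linear": [0.1,0.03,0],"angular": [0,0,0]},{"claw": 1,"linear": [0,0,0.05],"angular": [0,0,0]},{"claw": 1,"linear": [0,0,0],"angular": [0,0,0]},{"claw": 1,"linear": [0,0,0],"angular": [0,0,0]}]'

```text
t: 24.02
tool_pos: [0.5061, -0.1674, 0.0191]
orientation: [-1.309, -2.806, 0.055]
force: [1.6, -1.4, 4.7]
opening: 0.0447
```

drive_tool --plan '[{"claw": 1,"linear": [0,0,0.05],"angular": [0,0,0]},{"claw": 1,"linear": [0,0,0],"angular": [0,0,0]},{"claw": 1,"linear": [0,0,0],"angular": [0,0,0]}]'

```text
t: 24.4
tool_pos: [0.5062, -0.1674, 0.019]
orientation: [-1.308, -2.806, 0.056]
force: [0.5, -1.3, 7.6]
opening: 0.0447
```

Lateral force has nearly vanished and vertical force is rising stiffly, so the globe is bedded on the cone. I'll ease off and release with a part opening.

drive_tool --plan '[{"claw": 1,"linear": [0,0,-0.06],"angular": [0,0,0]},{"claw": 1,"linear": [0,0,0],"angular": [0,0,0]},{"claw": 0.48,"linear": [0,0,0],"angular": [0,0,0]},{"claw": 0.4,"linear": [0,0,0],"angular": [0,0,0]},{"claw": 0.25,"linear": [0,0,0],"angular": [0,0,0]},{"claw": 0.25,"linear": [0,0,0],"angular": [0,0,0]},{"claw": 0.25,"linear": [0,0,0],"angular": [0,0,0]}]'

```text
t: 25.28
tool_pos: [0.5055, -0.167, 0.0187]
orientation: [-1.308, -2.805, 0.055]
force: [-0.2, -0.3, -0.0]
opening: 0.0697
```

```bash
python3 pk3.py pics/rel.png
```

```text
25.325 [ 0.50557358 -0.166967    0.01874926] [0.17985715 0.44850116 0.32800713] 0.069423969703984
ax [0.05716946 0.01270679 0.99828362]
mid [ 0.50780319 -0.16647144  0.05768232]
```

View pics/rel.png

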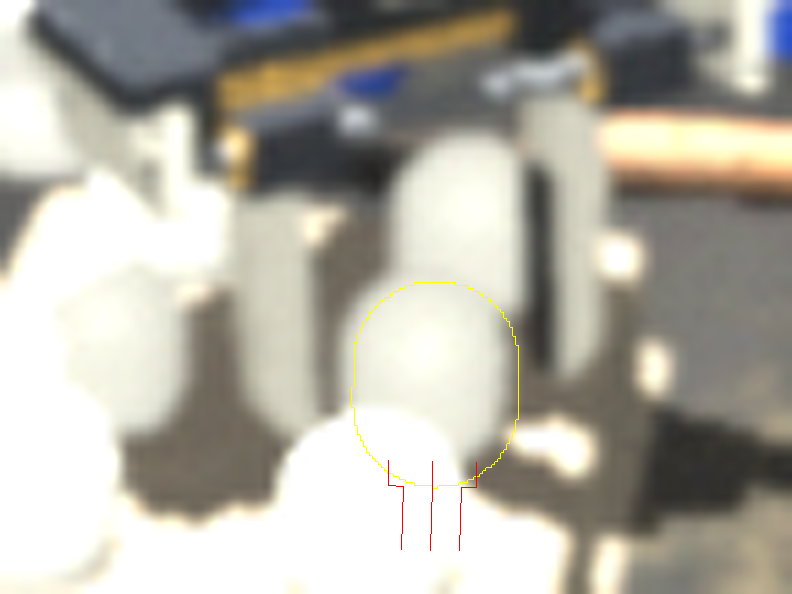

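drive_tool --plan '[{"claw": 0.25,"linear": [0,0,-1],"angular": [0,0,0]},{"claw": 0.25,"linear": [0,0,-2],"angular": [0,0,0]},{"claw": 0.25,"linear": [0,0,-3],"angular": [0,0,0]},{"claw": 0.25,"linear": [0,0,-5],"angular": [0,0,0]},{"claw": 0.25,"linear": [0,0,-5],"angular": [0,0,0]},{"claw": 0.25,"linear": [0,0,-5],"angular": [0,0,0]},{"claw": 0.25,"linear": [-4.5,-3,0],"angular": [0,0,0]},{"claw": 0.25,"linear": [-4.5,-3,0],"angular": [0,0,0]},{"claw": 0.25,"linear": [-4,-3.5,0],"angular": [0,0,0]},{"claw": 0.25,"linear": [-4,-3.5,0],"angular": [0,0,0]},{"claw": 0.25,"linear": [-4,-3.5,0],"angular": [0,0,0]},{"claw": 0.25,"linear": [0,0,0],"angular": [0,0,0]}]'

```text
t: 26.82
tool_pos: [0.5247, -0.4348, 0.2306]
orientation: [-1.313, -2.801, 0.056]
force: [-0.3, -0.5, -0.0]
opening: 0.0696
```

```bash
python3 look.py fin 170,120,290,220 260,100,390,200
```

```text
(no output)
```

View pics/side_fin.png

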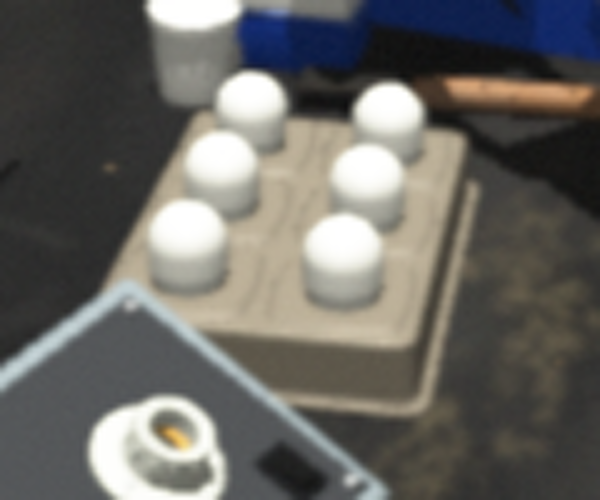

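View pics/top_fin.png

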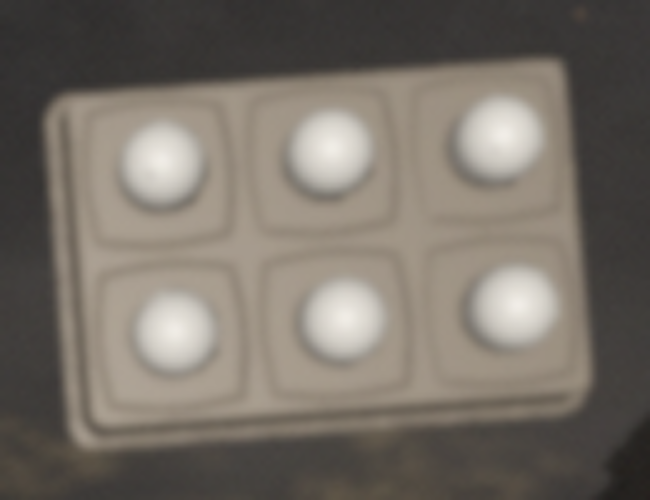

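Both views show six lamps in the tray. The new one is at top crop (344,319), exactly midway between its neighbours (175,332) and (514,306). Its crown is in line with theirs in the side view, and the lampholder is empty. I'm handing in.

```bash
python3 -c "
from plant import *
print(close_job(), read_state()['t'])"
```

```text
the job is handed in; nothing more can be done
the job is handed in; nothing more can be done
```

I unscrewed the lamp about 104° anticlockwise in a single grip, lifted it from the slanted lampholder and set it upright in the empty pocket, the middle of the front row. The job was handed in at about 27 s of the 61 s allowed. It reported no verdict.

**Last checks:**
- **Fit:** the lamp sits exactly midway between its neighbours in the top view. Its crown is level with theirs in the side view, so it looks fully bedded.
- **Other lamps:** the other five look unmoved in both views.
- **Forces:** wrist force stayed low in every reading. It peaked at about 11 N on first touching the cone and was 7.6 N when seated, and I eased off before releasing. The lamp was pressed at those levels rather than only rested.

**What disagreed:**
- **Finger reach:** the finger ends were about 30–35 mm short of the reported TCP, which both the side camera and a light test closing showed. My first light closing missed the band, passing over the crown without registering contact. I corrected the grip depth from the pictures.
- **Tilt in the grip:** the lamp hung a few degrees off the tool axis. I turned it about 3.5° to compensate before lowering it.
- **Camera calibration:** the two cameras differed by 2–4 mm, so I did the final centring by contact force.

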